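# Lay out the listening station for testing used discs

### The job

Lay out the listening station around the disc player, with left and right as you see them facing its front: the small amplifier in the middle of the player's top and the round receiver in the middle of the amplifier's top; the speaker with the knob on the player's right and the plain speaker on its left, each 4 cm clear of the player's side with its front flush with the player's front; and the remote lying lengthwise along the player's front, centred and 4 cm clear of it. Everything ends upright and square with the player. Set each piece down rather than dropping it, don't tip any over, and leave the tape roll, the marker and the cleaning pad where they lie.

Things in the scene. Friction and masses are not known exactly. Their poses are not given: they have to be found in the camera images.
- player: Disc player, a flat grey metal box with an aluminium front, 160 wide (y) x 160 deep (x) x 50 mm high, on four feet; it stands fast on the bench. Origin at the centre of its underside, on the bench; its flat top is 50 mm above that. Its front, with the disc slot, faces its -x, roughly towards the robot (turned at most 7 degrees); +y is its left as the robot sees it, -y its right.
- speaker_knob: Desk speaker with a volume knob on top: upright black box, wooden sides, 64 wide (y) x 60 deep (x) x 90 mm high, the knob (24 mm across, above the middle) 10 mm more; 0.36 kg. Front with two round cones to its -x. Origin at the foot of the FRONT face, mid-width: the box's centre is 30 mm along +x. z up; starts within 23 degrees of facing the robot.
- speaker_plain: The other desk speaker, the same in all (64 wide x 60 deep x 90 mm high, about 0.36 kg, front to its -x) but with a plain flat top and no knob. Origin at the foot of the FRONT face, in the middle of its width: the box's centre is 30 mm from it along +x.
- amp: Small amplifier: dark steel box with an aluminium front, 84 wide (y) x 58 deep (x) x 28 mm high, four feet 4 mm high, vent slots on its top; about 0.32 kg. Front to its -x, with a small knob (18 mm across) standing out 7 mm at 28 mm right (-y) of the middle. Origin at the centre of its underside; its top is 28 mm above that.
- receiver: Round wireless receiver, a black puck 56 mm across and 22 mm high with a grey disc on its top, no hole; about 0.09 kg. Origin at the centre of its underside.
- remote: Remote control, a flat black handset with grey keys on its top, 130 long (along its y) x 42 wide (x) x 18 mm high, about 0.11 kg, lying keys up. Origin at the centre of its underside.
- cases: Stack of five clear disc cases, 142 deep (x) x 125 wide (y) x 52 mm high, standing fast on the bench beside the player, on its left in some starts and its right in others. Origin at the centre of its underside. To be left alone.
- pad: Disc cleaning pad, a wooden block with a grey felt sole, 40 x 75 x 22 mm, lying loose on top of the stack of cases. Origin at the centre of its underside. To be left alone.
- tape: Roll of brown packing tape lying flat, 84 mm across with a 52 mm hole, 25 mm high, on the bench at the robot's left. Origin at the centre of its underside. To be left alone.
- marker: Black marker pen with a grey cap, about 137 x 17 x 16 mm, lying on the bench at the robot's right. Origin on its underside near its middle. To be left alone.
Mind the look-alikes: they are no part of the job. Leave any red look-alike of the speaker_plain alone.

How it is judged (in metres and radians):
At the end, for the whole second after the job is handed in: Amplifier within 15 mm of the middle of the player's top, receiver within 15 mm of the middle of the amplifier's; speakers and remote on their sides 25 to 55 mm clear, fronts flush and remote centred within 15 mm; square within 11 degrees, level within 6, at rest and released (x of amp in the frame of player between -0.015 and 0.015 m and y of amp in the frame of player between -0.015 and 0.015 m and z of amp in the frame of player between 0.045 and 0.055 m and angle between the x axis of each of amp, speaker_knob, speaker_plain, remote and the x axis of player, either way round below 0.2 rad and angle between each of amp, receiver, speaker_knob, speaker_plain, remote's own z axis and vertical below 0.1 rad and horizontal distance between receiver and amp below 0.015 m and z of receiver in the frame of amp between 0.023 and 0.033 m and x of speaker_knob in the frame of player between -0.095 and -0.065 m and y of speaker_knob in the frame of player between -0.167 and -0.137 m and z of speaker_knob in the frame of player between -0.005 and 0.005 m and x of speaker_plain in the frame of player between -0.095 and -0.065 m and y of speaker_plain in the frame of player between 0.137 and 0.167 m and z of speaker_plain in the frame of player between -0.005 and 0.005 m and x of remote in the frame of player between -0.156 and -0.126 m and y of remote in the frame of player between -0.015 and 0.015 m and z of remote in the frame of player between -0.005 and 0.005 m and linear speed of each of amp, receiver, speaker_knob, speaker_plain, remote below 0.02 m/s and contact force between each of amp, receiver, speaker_knob, speaker_plain, remote and the fingers below 0.05 N); the robot touches nothing.
It fails at once if a piece is dropped or knocked flying: faster than 0.6 m/s while the fingers do not touch it (a fall of about 18 mm) ((linear speed of amp above 0.6 m/s and contact force between amp and the fingers below 0.01 N) or (linear speed of receiver above 0.6 m/s and contact force between receiver and the fingers below 0.01 N) or (linear speed of speaker_knob above 0.6 m/s and contact force between speaker_knob and the fingers below 0.01 N) or (linear speed of speaker_plain above 0.6 m/s and contact force between speaker_plain and the fingers below 0.01 N) or (linear speed of remote above 0.6 m/s and contact force between remote and the fingers below 0.01 N)).
It fails at once if a piece is tipped by more than 40 degrees (angle between any of amp, receiver, speaker_knob, speaker_plain, remote's own z axis and vertical above 0.7 rad).
It fails at once if the marker, the tape roll or the cleaning pad is moved by more than 25 mm (distance of any of marker, tape, pad from where it was at the start of the episode above 0.025 m).
It also fails if it takes over 115 s, if anything falls off the work surface, if the arm or the gripper's body presses on something with over 40 N, if the wrist force passes 120 N, or if a joint passes its speed limit or range.

### The arm

A 6-joint arm with a two-finger parallel gripper is mounted at the origin on the work surface. World frame = base frame: x ahead of the robot, y to its left, z up, the work surface at z = 0. Lengths are in mm, angles in rad, forces in N, time in s.
With the tool pointing down it reaches from about 250 to 725 mm from the base axis. Payload 4 kg.
Tool frame: the origin (TCP) lies between the finger pads; the fingertips stand bot.tip_extent ahead of it and the grasp point (between the pads) lies 3 mm ahead of it (bot.tip_extent is the distance from the TCP to the fingertips, in mm); z points along the fingers, y is the direction in which the jaws open and shut (so a half turn about z gives the same grasp; the last joint's range is limited). The gripper opens to 85 mm and grips with 20 to 120 N. Pads are 22 mm wide; open, the fingers measure 114 mm over their backs; the gripper's body (76 mm by 85 mm) begins 54 mm behind the grasp point. The pads swing forward as they close: fully open they stand 13 mm farther back than shut.
Start: joints at [1.112, 0.241, 0.005, 1.335, 0, 1.571], TCP at [221.434, 448.293, 225.206] pointing down, gripper open.
Joint ranges: [-2.72, 2.72], [-1.05, 1.87], [-1.09, 1.28], [-1.99, 2.15], [-1.42, 1.44], [-3.14, 3.14]. Speed limits (rad/s): [2.79, 2.79, 3.14, 3.14, 3.14, 3.14].

### API

Orientations are given as a 3x3 rotation matrix whose columns are the frame's x, y, z axes.
In Python, from station import bot gives the robot as it stands. The module is installed in compiled form; this text tells all that it offers.
- The arm moves only by the tool drive_tool, never from a script. Its argument "commands" is a list that holds one entry, the list of rows, each a list of 7 numbers: the turn, a rotation vector about the tool's x, y, z in degrees, then the shift along the tool's x, y, z in m, then the finger opening in m, from 0 to 0.0854. In form: [[[rx, ry, rz, x, y, z, fingers], ...]]. A call has 1 to 8 rows; each row is the pose to reach, as a shift and turn from the pose commanded when the call began, along the tool's axes at that moment; what a row does not reach only later rows make up. A row lasts 1/12 s, in which the tool goes at most 41.7 mm and 7.16 degrees, less where a joint would pass 70% of its speed; a pose out of reach is approached as far as the arm can. A call with a gripper value outside its range is refused whole. The fingers move at their own pace and stop on an object; "newtons" is the grip in N (left out, the last holds). Time passes only in rows, so rows that repeat a pose let the fingers close. It gives the time, the measured TCP pose, the force and the opening at its end, in the units of the state.
- bot.state(): the state, without advancing time (a new reading comes with each control period).
- bot.camera(name): name is "side" or "top"; returns a dict with "frame" (480x640x3 uint8, red, green, blue), "camera_matrix" (3x3 intrinsics, pixels), "k1" (the pictures are not rectified: a ray, as slopes to the right and down, at radius r is drawn at 1 + k1 r^2 times it, then the intrinsics apply), "xyz" and "rotation" of the camera in the world. Camera axes: x right, y up, looking along -z (the intrinsics and any distortion apply to the point x, -y, -z); pixel columns grow to the right and rows downward; lengths in mm; the calibration is good to about 2 mm. A picture is of the moment at which its call begins. There is no depth.
- bot.sign_off(): hands the job in, once; it reports no verdict.
The state is a dict: "clock": time; "qpos": joint angles; "joint_vel": joint speeds; "effort": joint torques, N m; "position": TCP position; "orientation": TCP orientation; "contact_force": force on the tool from outside, world axes, zero at the start; "moment": the same for the moment, N m; "opening": finger opening in mm.
Only numpy, scipy, OpenCV 4.12 (cv2) and the standard library are available. Lean on these libraries where they do the work, as an engineer would, in place of code of your own. Each camera call takes 0.05 s, during which the arm holds its last target. There are 200 camera calls.

## Working session

There is one attempt and no reset: what is moved stays moved. The work goes in short steps, Python scripts to look and compute and a tool call to move; the robot and the scene stay as the last step left them, time stands still between calls to the robot, and variables do not carry over. Pictures are saved under pics/ and viewed, about 12 in all and at most 16, crops included, and the job is handed in when it is done.

Besides the shell and the picture viewer there is one more tool, called after "Emit:" as name(argument=value, ...), one argument or row to a line, values as JSON. drive_tool: Moves the arm, as the interface text tells. Its arguments: {"type":"object","properties":{"commands":{"type":"array","items":{"type":"array","items":{"type":"array","items":{"type":"number"}}}},"newtons":{"type":"number"}},"required":["commands"]}

```bash
mkdir -p pics
cat > h.py <<'E'
import numpy as np, cv2
from station import bot
def snap(name, fn=None):
    c=bot.camera(name)
    if fn: cv2.imwrite('pics/'+fn, c["frame"][:,:,::-1])
    np.save('/tmp/'+name+'.npy', c, allow_pickle=True)
    return c
def load(name): return np.load('/tmp/'+name+'.npy',allow_pickle=True).item()
def ray(c,uv):
    K=np.array(c["camera_matrix"]); 
    d=np.array([c["k1"],0,0,0,0.])
    p=cv2.undistortPoints(np.array(uv,float).reshape(-1,1,2),K,d,None,None).reshape(-1,2)
    v=np.c_[p[:,0],-p[:,1],-np.ones(len(p))]
    return np.array(c["xyz"],float), v@np.array(c["rotation"]).T
def onplane(c,uv,z):
    o,v=ray(c,uv); return o+v*((z-o[2])/v[:,2])[:,None]
def proj(c,P):
    R=np.array(c["rotation"]); q=(np.array(P,float).reshape(-1,3)-np.array(c["xyz"]))@R
    x=q[:,0]/-q[:,2]; y=-q[:,1]/-q[:,2]; s=1+c["k1"]*(x*x+y*y)
    K=np.array(c["camera_matrix"]); return np.c_[K[0,0]*x*s+K[0,2],K[1,1]*y*s+K[1,2]]
E
python3 - <<'E'
from h import *
for n in("top","side"):
    c=snap(n,n+'0.png'); print(n,c["camera_matrix"],c["k1"],c["xyz"],c["rotation"])
print(bot.state(),bot.tip_extent)
E
```

```text
top [[610.33122248   0.         324.02061634]
 [  0.         610.33122248 245.57516802]
 [  0.           0.           1.        ]] -0.21614573498724998 [ 395.83787925   11.05922087 1386.34243151] [[-0.01530413  0.9974448  -0.0697829 ]
 [-0.99961592 -0.0136501   0.02411809]
 [ 0.02310392  0.0701252   0.99727061]]
side [[519.34045492   0.         315.41134222]
 [  0.         519.34045492 235.66634489]
 [  0.           0.           1.        ]] 0.03807035711423694 [ 273.60227399 -817.57981882  704.11460004] [[ 0.96150672  0.17618375 -0.21086514]
 [-0.27463127  0.59079605 -0.75864201]
 [-0.0090821   0.78734955  0.61643994]]
{'clock': 0.1, 'qpos': array([1.11199516e+00, 2.41357955e-01, 3.86949987e-03, 1.33518494e+00,
       7.98328734e-06, 1.57079750e+00]), 'joint_vel': array([ 2.55457384e-03,  2.18580203e-05,  3.64322845e-03,  8.51446867e-04,
        1.08646912e-03, -1.51637339e-04]), 'effort': array([ 1.39058243e-04, -3.73139048e+01,  2.53010094e+01,  1.08698301e-02,
       -1.71344901e-06,  7.88083497e-06]), 'position': array([221.1838426 , 447.78553995, 224.39585657]), 'orientation': array([[-8.96583544e-01,  4.42873848e-01, -8.38462532e-04],
       [ 4.42874642e-01,  8.96581971e-01, -1.67941577e-03],
       [ 7.98106356e-06, -1.87707034e-03, -9.99998238e-01]]), 'contact_force': array([ 0.29592812, -0.29627425,  0.44265387]), 'moment': array([ 0.03640499, -0.03428301, -0.03099224]), 'opening': 85.1796157758177} 22.0
```

View pics/top0.png

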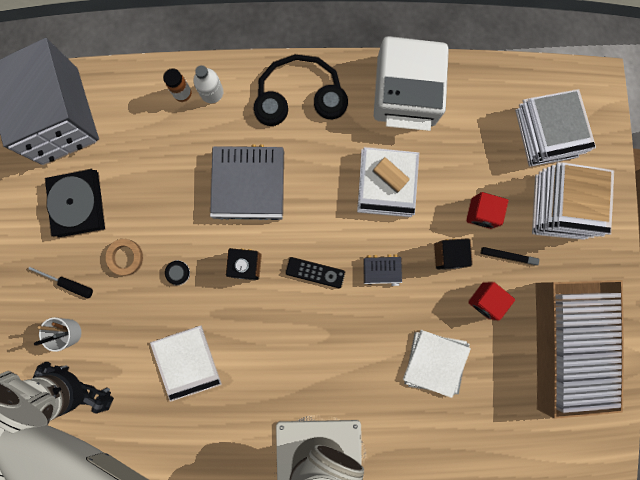

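View pics/side0.png

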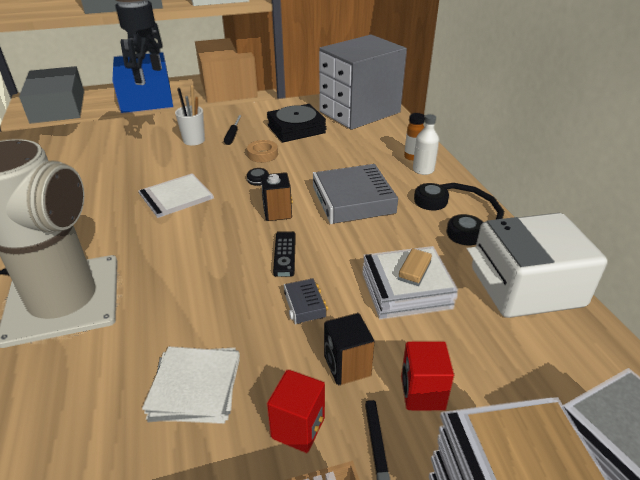

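The top view shows the player at (248,183) and the tape at (124,258). The cases with the pad are at (388,180), to the player's right, and the marker is at (510,256).

| Piece | Candidates in the top view | Choice and reason |
|---|---|---|
| Receiver | Small black puck (177,272); turntable (75,203) | The puck: small, with a grey disc |
| speaker_knob | Black box (243,264) | It has a knob on top |
| speaker_plain | Black box (454,253); red boxes (488,210) and (492,300) | The black one: the red boxes are look-alikes |
| Amp | Small grey box (383,270) | It has vent slots |
| Remote | Black handset (315,272) | It has keys on top |

I'll confirm these in an enlarged crop.

Run:
```python
from h import *
c=load("top"); f=c["frame"][:,:,::-1]
a=cv2.resize(f[225:295,150:350],None,fx=4,fy=4,interpolation=cv2.INTER_CUBIC)
b=cv2.resize(f[225:295,330:530],None,fx=4,fy=4,interpolation=cv2.INTER_CUBIC)
cv2.imwrite('pics/crop1.png',np.vstack([a,b]))
p=cv2.resize(f[135:230,200:430],None,fx=3.4,fy=3.4,interpolation=cv2.INTER_CUBIC)
cv2.imwrite('pics/crop2.png',p)
```

```text
(no output)
```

View pics/crop1.png

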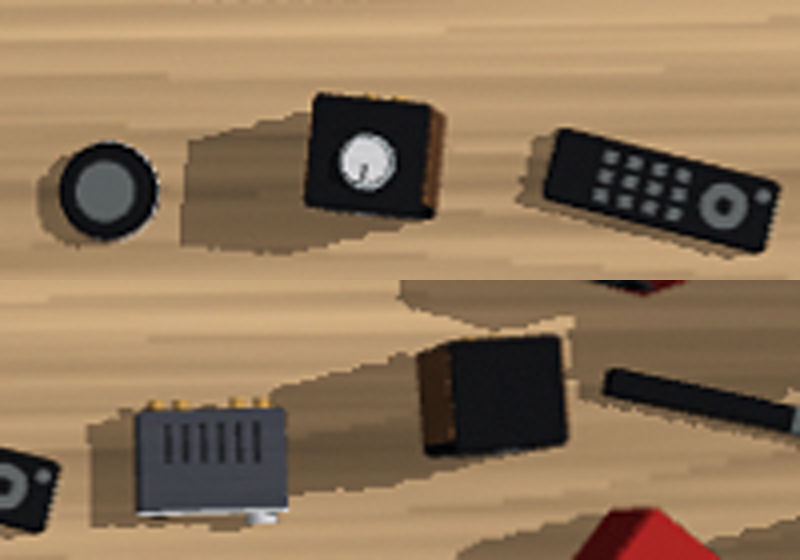

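View pics/crop2.png

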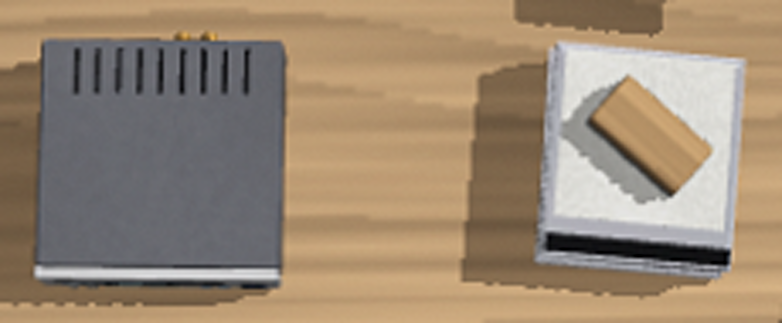

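The crop confirms the pieces: knob speaker (knob at about crop (367,161)), plain black speaker, amp, remote and receiver. I'm using the corner pixels to compute poses.

```bash
cat > fit.py <<'E'
from h import *
def rect(c,uv,z,dims):
    # corners TL,TR,BR,BL in the picture = (+x,+y),(+x,-y),(-x,-y),(-x,+y); returns centre, yaw, measured sizes
    P=onplane(c,uv,z)[:,:2]; m=P.mean(0)
    d,w=dims; L=np.array([[d,w],[d,-w],[-d,-w],[-d,w]])/2
    H=(P-m).T@L; yaw=np.arctan2(H[1,0]-H[0,1],H[0,0]+H[1,1])
    e=lambda a,b:np.linalg.norm(P[a]-P[b])
    return m,np.degrees(yaw),((e(0,3)+e(1,2))/2,(e(0,1)+e(2,3))/2)
E
python3 - <<'E'
from fit import *
c=load("top")
A=lambda L:[((x+.5)/4-.5+150,(y+.5)/4-.5+225) for x,y in L]
B=lambda L:[((x+.5)/4-.5+330,(y-280+.5)/4-.5+225) for x,y in L]
C=lambda L:[((x+.5)/3.4-.5+200,(y+.5)/3.4-.5+135) for x,y in L]
for n,uv,z,d in [("player",C([(42,41),(286,41),(279,284),(34,278)]),50,(160,160)),
 ("knob",A([(316,93),(440,103),(432,217),(305,208)]),90,(60,64)),
 ("plain",B([(450,340),(561,336),(567,442),(457,454)]),90,(60,64)),
 ("amp",B([(136,410),(287,408),(288,514),(137,515)]),28,(58,84)),
 ("remote",A([(560,128),(778,182),(762,252),(545,198)]),18,(42,130)),
 ("cases",C([(552,42),(745,60),(730,268),(538,258)]),52,(142,125))]:
    m,y,s=rect(c,uv,z,d); print(n,m.round(1),round(y,1),np.round(s,1))
print("recv",onplane(c,A([(108,191),(59,191),(157,191)]),22).round(1))
print("knobtop",onplane(c,A([(367,161)]),100).round(1))
print("marker",onplane(c,B([(606,383),(798,425)]),10).round(1),"red",onplane(c,[(488,210),(492,300)],85).round(0)[:,:2])
E
```

```text
player [633.8 148.4] -1.7 [159.2 160.5]
knob [450.9 152.9] -5.1 [61.2 67.3]
plain [ 466.8 -307.3] 2.5 [59.6 61.6]
amp [ 434.2 -152.1] -0.4 [59. 85.]
remote [432.2  -0.8] -14.6 [ 40.2 125.6]
cases [ 632.3 -166.7] -5.1 [141.5 127.3]
recv [[435.4 311.   22. ]
 [435.6 339.3  22. ]
 [435.1 282.9  22. ]]
knobtop [[447.4 155.1 100. ]]
marker [[ 476.1 -384.7   10. ]
 [ 449.8 -500.8   10. ]] red [[ 560. -382.]
 [ 363. -385.]]
```

```bash
cat > g.py <<'E'
# usage: python3 g.py x y z jaw [x y z jaw ...] : shifts (m) and rz (deg) in the present tool axes
import sys; from h import *
s=bot.state(); R=np.array(s["orientation"]); p=np.array(s["position"])
j=np.degrees(np.arctan2(R[1,1],R[0,1]))
print("t",round(s["clock"],2),"p",p.round(1),"jaw",round(j,1),"open",round(s["opening"],1),"F",np.round(s["contact_force"],1),"j6",round(s["qpos"][5],2),"tilt",R[:2,2].round(4))
a=np.array(sys.argv[1:],float).reshape(-1,4)
for t in a: print("rz",round(-((t[3]-j+90)%180-90),1),"shift",((t[:3]-p)@R/1000).round(4))
E
python3 g.py 451 153 160 84.9 451 153 65 84.9
```

```text
t 0.1 p [221.2 447.8 224.4] jaw 63.7 open 85.2 F [ 0.3 -0.3  0.4] j6 1.57 tilt [-0.0008 -0.0017]
rz -21.2 shift [-0.3366 -0.1624  0.0647]
rz -21.2 shift [-0.3366 -0.1622  0.1597]
```

Emit:
drive_tool(
  commands=[
    [[0,0,-21.2,-0.3366,-0.1624,0.0647,0.08],[0,0,-21.2,-0.3366,-0.1624,0.0647,0.08],[0,0,-21.2,-0.3366,-0.1624,0.0647,0.08],[0,0,-21.2,-0.3366,-0.1624,0.0647,0.08],[0,0,-21.2,-0.3366,-0.1624,0.0647,0.08],[0,0,-21.2,-0.3366,-0.1624,0.0647,0.08],[0,0,-21.2,-0.3366,-0.1624,0.0647,0.08],[0,0,-21.2,-0.3366,-0.1624,0.0647,0.08]],
  ],
  newtons=40,
)

```text
clock: 0.77
position: [415.9, 198.0, 170.1]
orientation: [[-0.996, 0.088, -0.0], [0.088, 0.996, -0.0], [0.0, -0.0, -1.0]]
contact_force: [0.7, 0.8, -0.4]
opening: 80.1
```

```bash
python3 g.py 451 153 160 84.9 451 153 65 84.9
```

```text
t 0.77 p [415.9 198.  170.1] jaw 84.9 open 80.1 F [ 0.7  0.8 -0.4] j6 0.53 tilt [-0.0004 -0.0001]
rz 0.0 shift [-0.0389 -0.0417  0.0101]
rz 0.0 shift [-0.039  -0.0417  0.1051]
```

Emit:
drive_tool(
  commands=[
    [[0,0,0,-0.039,-0.0417,0.0101,0.08],[0,0,0,-0.039,-0.0417,0.0101,0.08],[0,0,0,-0.039,-0.0417,0.0101,0.08]],
  ],
)

```text
clock: 1.02
position: [451.8, 151.6, 159.2]
orientation: [[-0.996, 0.095, -0.001], [0.095, 0.996, -0.002], [0.001, -0.002, -1.0]]
contact_force: [-0.1, 0.4, 0.5]
opening: 80.3
```

```bash
python3 g.py 451 153 65 84.9; python3 -c "
from h import *
c=snap('top');f=c['frame'][:,:,::-1][215:315,160:330]
d=snap('side')['frame'][:,:,::-1][120:260,200:360]
cv2.imwrite('pics/hov.png',np.hstack([cv2.resize(f,(600,353)),cv2.resize(d,(200,175)).copy() if 0 else cv2.copyMakeBorder(cv2.resize(d,(200,175)),0,178,0,0,0)]))"
```

```text
t 1.02 p [451.8 151.6 159.2] jaw 84.6 open 80.3 F [-0.1  0.4  0.5] j6 0.42 tilt [-0.0015 -0.0015]
rz -0.3 shift [0.0008 0.0015 0.0942]
```

View pics/hov.png

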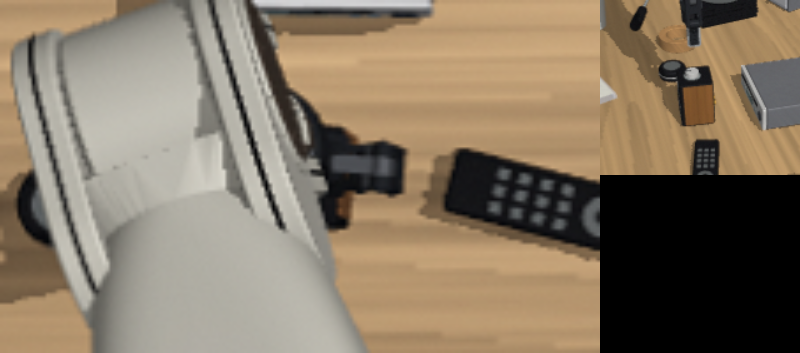

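The arm hides the knob speaker from above. What shows of its wooden side lines up with the gripper, and there is room on both sides, so I'm descending.

Emit:
drive_tool(
  commands=[
    [[0,0,0,0,0,0.03,0.08],[0,0,0,0,0,0.06,0.08],[0,0,0,0,0,0.094,0.08],[0,0,0,0,0,0.094,0.08],[0,0,0,0,0,0.094,0.04],[0,0,0,0,0,0.094,0.04],[0,0,0,0,0,0.094,0.04],[0,0,0,0,0,0.094,0.04]],
  ],
  newtons=40,
)

```text
clock: 1.78
position: [451.5, 155.5, 68.1]
orientation: [[-0.996, 0.088, 0.003], [0.088, 0.996, 0.001], [-0.003, 0.001, -1.0]]
contact_force: [0.8, 0.3, -3.6]
opening: 62.8
```

```bash
python3 g.py 451 153 65 84.9; python3 -c "
from h import *
d=snap('side')['frame'][:,:,::-1][90:290,180:420]
cv2.imwrite('pics/grip1.png',cv2.resize(d,(720,600)))"
```

```text
t 1.78 p [451.5 155.5  68.1] jaw 84.9 open 62.8 F [ 0.8  0.3 -3.6] j6 0.42 tilt [0.0027 0.0007]
rz 0.0 shift [ 0.0003 -0.0026  0.0031]
```

View pics/grip1.png

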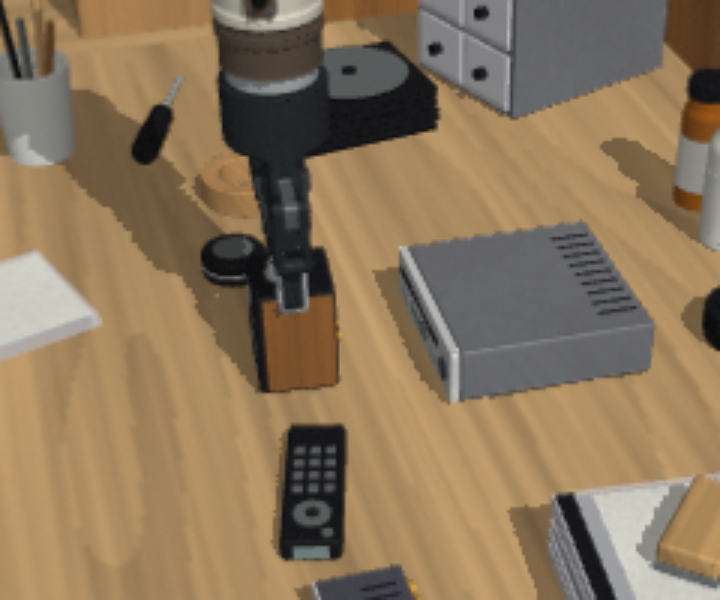

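Six pictures viewed. The speaker is held at 62.8 mm, with the pads a few mm forward of mid-depth. Next: lift and carry.

```bash
python3 g.py 451.5 155 160 84.9 579.3 -2 160 88.3 579.3 -2 68 88.3
```

```text
t 1.83 p [451.3 155.3  67.8] jaw 84.9 open 62.8 F [-0.7 -0.1 -3.8] j6 0.42 tilt [0.0022 0.0006]
rz 0.0 shift [-0.0004 -0.0002 -0.0922]
rz -3.4 shift [-0.1416 -0.1453 -0.092 ]
rz -3.4 shift [-0.1414 -0.1454  0.    ]
```

Emit:
drive_tool(
  commands=[
    [[0,0,0,0,0,-0.02,0.04],[0,0,0,0,0,-0.055,0.04],[0,0,-1,-0.01,-0.01,-0.085,0.04],[0,0,-2,-0.034,-0.035,-0.092,0.04],[0,0,-3.4,-0.06,-0.062,-0.092,0.04],[0,0,-3.4,-0.088,-0.09,-0.092,0.04],[0,0,-3.4,-0.116,-0.119,-0.092,0.04],[0,0,-3.4,-0.1414,-0.1453,-0.092,0.04]],
  ],
)

```text
clock: 2.5
position: [579.8, -4.4, 159.5]
orientation: [[-1.0, 0.03, 0.002], [0.03, 1.0, -0.0], [-0.002, -0.0, -1.0]]
contact_force: [1.1, 0.5, -4.1]
opening: 62.7
```

Emit:
drive_tool(
  commands=[
    [[0,0,0,0,0,0,0.04],[0,0,0,0,0,0,0.04],[0,0,0,0,0,0,0.04]],
  ],
)

```text
clock: 2.75
position: [577.9, -2.6, 158.4]
orientation: [[-1.0, 0.03, -0.001], [0.03, 1.0, 0.0], [0.001, 0.0, -1.0]]
contact_force: [-0.3, -0.2, -3.1]
opening: 62.7
```

```bash
python3 g.py 579.3 -2 68 88.3; python3 -c "
from h import *
d=snap('side')['frame'][:,:,::-1][90:310,240:480]
cv2.imwrite('pics/carry1.png',cv2.resize(d,(654,600)))"
```

```text
t 2.75 p [577.9  -2.6 158.4] jaw 88.3 open 62.7 F [-0.3 -0.2 -3.1] j6 0.03 tilt [-0.0012  0.0004]
rz -0.0 shift [-0.0015  0.0006  0.0904]
```

View pics/carry1.png

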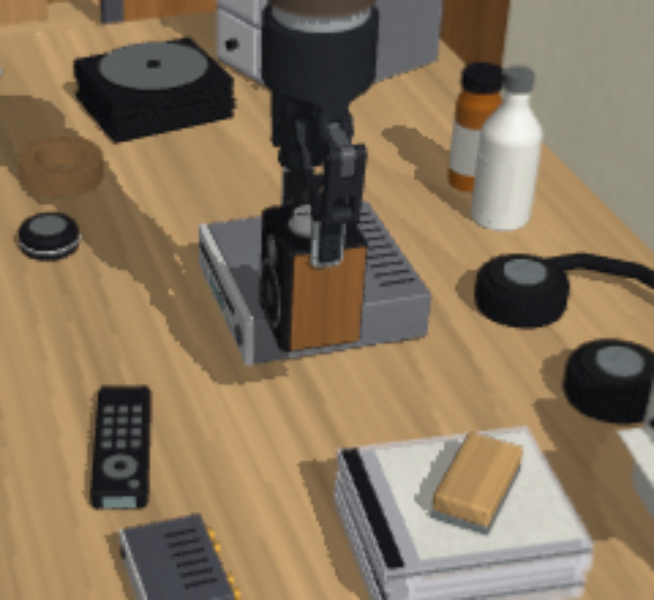

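The speaker hangs level at the target. I'm checking how it sits in the grip from the bottom corners of its near side face, at crop (293,349) and (360,342).

```bash
python3 -c "
from h import *
c=load('side');k=2.727
uv=[(240+x/k,90+y/k) for x,y in [(293,349),(360,342),(365,250),(283,264)]]
print(onplane(c,uv[:2],90.5).round(1)); 
o,v=ray(c,uv); print((o+v*((-34.6-o[1])/v[:,1])[:,None]).round(1))
# player's top corners seen from side frame: check of top-vs-side
uv=[(240+x/k,90+y/k) for x,y in [(428,295),(252,327),(201,227)]]
print(onplane(c,uv,50).round(1))
"
```

```text
[[560.7 -25.5  90.5]
 [610.8 -31.4  90.5]]
[[557.4 -34.6  97.5]
 [609.5 -34.6  93. ]
 [608.2 -34.6 172.6]
 [547.8 -34.6 172.2]]
[[710.   66.3  50. ]
 [557.9  64.4  50. ]
 [560.5 223.5  50. ]]
```

Emit:
drive_tool(
  commands=[
    [[0,0,0,-0.0015,0,0.025,0.04],[0,0,0,-0.0015,0,0.055,0.04],[0,0,0,-0.0015,0,0.077,0.04],[0,0,0,-0.0015,0,0.085,0.04],[0,0,0,-0.0015,0,0.088,0.04],[0,0,0,-0.0015,0,0.088,0.04]],
  ],
)

```text
clock: 3.3
position: [579.6, -1.6, 70.7]
orientation: [[-1.0, 0.028, -0.001], [0.028, 1.0, 0.0], [0.001, 0.0, -1.0]]
contact_force: [0.4, -0.1, -3.3]
opening: 62.6
```

Emit:
drive_tool(
  commands=[
    [[0,0,0,0,0,0.002,0.04],[0,0,0,0,0,0.002,0.04]],
  ],
)

```text
clock: 3.47
position: [581.3, -2.1, 70.2]
orientation: [[-1.0, 0.029, 0.003], [0.029, 1.0, -0.0], [-0.003, 0.0, -1.0]]
contact_force: [0.3, 0.1, -4.2]
opening: 62.6
```

Emit:
drive_tool(
  commands=[
    [[0,0,0,0,0,0.0015,0.04],[0,0,0,0,0,0.0015,0.04]],
  ],
)

```text
clock: 3.63
position: [580.6, -2.4, 68.0]
orientation: [[-1.0, 0.029, 0.002], [0.029, 1.0, -0.0], [-0.002, 0.0, -1.0]]
contact_force: [-0.5, -0.5, -3.1]
opening: 62.8
```

Emit:
drive_tool(
  commands=[
    [[0,0,0,0,0,0.0015,0.04],[0,0,0,0,0,0.0015,0.04]],
  ],
)

```text
clock: 3.8
position: [580.9, -2.4, 67.5]
orientation: [[-1.0, 0.03, 0.003], [0.03, 1.0, 0.0], [-0.003, 0.0, -1.0]]
contact_force: [-1.5, 1.2, 5.1]
opening: 62.8
```

Contact at Fz +5 N, so I'm releasing and rising.

Emit:
drive_tool(
  commands=[
    [[0,0,0,0,0,0,0.068],[0,0,0,0,0,0,0.078],[0,0,0,0,0,0,0.078],[0,0,0,0,0,0,0.078],[0,0,0,0,0,-0.02,0.078],[0,0,0,0,0,-0.06,0.078],[0,0,0,0,0,-0.1,0.078],[0,0,0,0,0,-0.12,0.078]],
  ],
)

```text
clock: 4.47
position: [582.0, -2.5, 190.5]
orientation: [[-1.0, 0.03, 0.007], [0.03, 1.0, -0.0], [-0.007, 0.0, -1.0]]
contact_force: [1.0, -0.8, 1.2]
opening: 77.9
```

```bash
python3 g.py 467 -307 170 92.5 467 -307 65 92.5
```

```text
t 4.47 p [582.   -2.5 190.5] jaw 88.3 open 77.9 F [ 1.  -0.8  1.2] j6 0.03 tilt [ 0.0066 -0.0001]
rz -4.2 shift [ 0.1061 -0.3077  0.0198]
rz -4.2 shift [ 0.1067 -0.3077  0.1248]
```

Emit:
drive_tool(
  commands=[
    [[0,0,-4.2,0.012,-0.035,0,0.08],[0,0,-4.2,0.026,-0.075,0,0.08],[0,0,-4.2,0.04,-0.116,0,0.08],[0,0,-4.2,0.054,-0.156,0,0.08],[0,0,-4.2,0.068,-0.196,0.005,0.08],[0,0,-4.2,0.081,-0.235,0.01,0.08],[0,0,-4.2,0.094,-0.273,0.015,0.08],[0,0,-4.2,0.1063,-0.3077,0.0198,0.08]],
  ],
)

```text
clock: 5.13
position: [463.7, -309.0, 165.8]
orientation: [[-0.999, -0.043, 0.001], [-0.043, 0.999, -0.001], [-0.001, -0.001, -1.0]]
contact_force: [0.4, 0.7, 0.2]
opening: 79.7
```

Emit:
drive_tool(
  commands=[
    [[0,0,0,0,0,0,0.08],[0,0,0,0,0,0,0.08]],
  ],
)

```text
clock: 5.3
position: [463.3, -308.8, 165.2]
orientation: [[-0.999, -0.039, -0.001], [-0.039, 0.999, 0.001], [0.001, 0.001, -1.0]]
contact_force: [0.0, 0.7, -0.6]
opening: 80.0
```

```bash
python3 g.py 467 -307 67 92.5; python3 -c "
from h import *
d=snap('side')['frame'][:,:,::-1][240:460,240:440]
t=snap('top')['frame'][:,:,::-1][130:250,190:410]
a=cv2.resize(d,(400,440)); b=cv2.resize(t,(400,218),interpolation=cv2.INTER_CUBIC)
cv2.imwrite('pics/hov2.png',np.hstack([a,cv2.copyMakeBorder(b,0,222,0,0,0)]))"
```

```text
t 5.3 p [ 463.3 -308.8  165.2] jaw 92.2 open 80.0 F [ 0.   0.7 -0.6] j6 -0.63 tilt [-0.0006  0.0007]
rz -0.3 shift [-0.0038  0.0016  0.0982]
```

View pics/hov2.png

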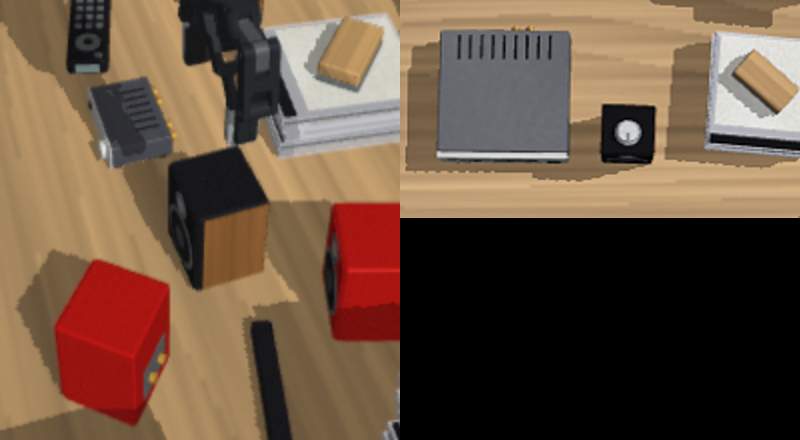

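The knob speaker stands upright and square beside the player. Now I'm cross-checking the plain black speaker from the side view, using its top corners at crop (170,172), (238,150), (268,203) and (203,222).

```bash
python3 -c "
from fit import *
c=load('side')
uv=[(240+x/2,240+y/2) for x,y in [(238,150),(268,203),(203,222),(170,172)]]
print(onplane(c,uv,90).round(0)[:,:2].tolist(),rect(c,uv,90,(60,64)))
t=load('top'); k=400/220
uv=[(190+x/k,130+y/k) for x,y in [(602,105),(655,105),(653,154),(602,154)]]
uv=[(u-400/k,v) for u,v in uv]
print(rect(t,uv,90,(60,64)))
print(onplane(t,[(190+228/k,130+131/k)],100))
"
```

```text
[[494.0, -280.0], [497.0, -338.0], [444.0, -341.0], [435.0, -287.0]] (array([ 467.65689981, -311.47000001]), np.float64(5.924846438516421), (np.float64(56.256311983029065), np.float64(56.42491781317412)))
(array([582.13700021,  -3.28682619]), np.float64(-1.297403497510118), (np.float64(58.359935642805965), np.float64(61.29718044151561)))
[[578.84162279  -3.14095985 100.        ]]
```

Emit:
drive_tool(
  commands=[
    [[0,0,-0.5,-0.0038,-0.001,0,0.08],[0,0,-0.5,-0.0038,-0.001,0.035,0.08],[0,0,-0.5,-0.0038,-0.001,0.07,0.08],[0,0,-0.5,-0.0038,-0.001,0.098,0.08],[0,0,-0.5,-0.0038,-0.001,0.098,0.08],[0,0,-0.5,-0.0038,-0.001,0.098,0.04],[0,0,-0.5,-0.0038,-0.001,0.098,0.04],[0,0,-0.5,-0.0038,-0.001,0.098,0.04]],
  ],
)

```text
clock: 6.07
position: [470.4, -308.1, 70.0]
orientation: [[-0.999, -0.054, 0.003], [-0.054, 0.999, -0.002], [-0.003, -0.002, -1.0]]
contact_force: [0.6, -0.1, -2.9]
opening: 62.6
```

Emit:
drive_tool(
  commands=[
    [[0,0,0,0,0,0,0.04],[0,0,0,0,0,0,0.04]],
  ],
)

```text
clock: 6.23
position: [469.4, -308.2, 69.1]
orientation: [[-0.999, -0.053, 0.002], [-0.053, 0.999, -0.001], [-0.002, -0.002, -1.0]]
contact_force: [-0.0, -0.5, -3.5]
opening: 63.0
```

```bash
python3 g.py 467 -309 170 92.5 430 0 190 88.3  588.3 301.8 190 88.3
```

```text
t 6.23 p [ 469.4 -308.2   69.1] jaw 93.0 open 63.0 F [-0.  -0.5 -3.5] j6 -0.63 tilt [ 0.002  -0.0015]
rz 0.5 shift [ 0.0022 -0.0009 -0.1009]
rz 4.7 shift [ 0.0228  0.3096 -0.1214]
rz 4.7 shift [-0.1512  0.6026 -0.1215]
```

Emit:
drive_tool(
  commands=[
    [[0,0,0,0,0,-0.02,0.04],[0,0,0,0,0,-0.055,0.04],[0,0,0,0,0.01,-0.09,0.04],[0,0,0,0.003,0.035,-0.115,0.04],[0,0,1,0.006,0.072,-0.12,0.04],[0,0,2,0.009,0.11,-0.12,0.04],[0,0,3,0.012,0.15,-0.12,0.04],[0,0,4.7,0.015,0.19,-0.12,0.04]],
  ],
)

```text
clock: 6.9
position: [443.2, -117.6, 188.8]
orientation: [[-0.999, 0.032, 0.002], [0.032, 0.999, -0.0], [-0.002, -0.0, -1.0]]
contact_force: [1.0, 0.5, -2.5]
opening: 63.0
```

```bash
python3 g.py 450 0 190 88.3  588.3 301.8 190 88.3
```

```text
t 6.9 p [ 443.2 -117.6  188.8] jaw 88.2 open 63.0 F [ 1.   0.5 -2.5] j6 -0.23 tilt [ 0.0022 -0.0004]
rz -0.1 shift [-0.003   0.1178 -0.0013]
rz -0.1 shift [-0.1316  0.4238 -0.0011]
```

Emit:
drive_tool(
  commands=[
    [[0,0,0,-0.001,0.038,0,0.04],[0,0,0,-0.002,0.077,0,0.04],[0,0,0,-0.004,0.117,0,0.04],[0,0,0,-0.016,0.155,0,0.04],[0,0,0,-0.03,0.193,0,0.04],[0,0,0,-0.046,0.23,0,0.04],[0,0,0,-0.062,0.267,0,0.04],[0,0,0,-0.078,0.304,0,0.04]],
  ],
)

```text
clock: 7.57
position: [531.0, 184.7, 188.6]
orientation: [[-1.0, 0.029, 0.001], [0.029, 1.0, 0.0], [-0.001, 0.0, -1.0]]
contact_force: [0.8, -0.7, -2.4]
opening: 62.7
```

```bash
python3 g.py  588.3 301.8 160 88.3
```

```text
t 7.57 p [531.  184.7 188.6] jaw 88.3 open 62.7 F [ 0.8 -0.7 -2.4] j6 0.36 tilt [0.0015 0.0002]
rz 0.0 shift [-0.0538  0.1187  0.0287]
```

Emit:
drive_tool(
  commands=[
    [[0,0,0,-0.017,0.036,0,0.04],[0,0,0,-0.034,0.074,0,0.04],[0,0,0,-0.047,0.104,0.01,0.04],[0,0,0,-0.0538,0.1187,0.0287,0.04],[0,0,0,-0.0538,0.1187,0.0287,0.04],[0,0,0,-0.0538,0.1187,0.0287,0.04]],
  ],
)

```text
clock: 8.07
position: [586.6, 300.2, 157.0]
orientation: [[-1.0, 0.028, -0.004], [0.028, 1.0, -0.002], [0.004, -0.002, -1.0]]
contact_force: [-0.5, -0.4, -2.9]
opening: 62.5
```

```bash
python3 g.py  588.3 301.8 71 88.3;  python3 -c "
from h import *
d=snap('side')['frame'][:,:,::-1][40:220,220:420]
cv2.imwrite('pics/carry2.png',cv2.resize(d,(667,600)))"
```

```text
t 8.07 p [586.6 300.2 157. ] jaw 88.4 open 62.5 F [-0.5 -0.4 -2.9] j6 0.5 tilt [-0.0036 -0.0022]
rz 0.1 shift [-0.0019  0.0019  0.086 ]
```

View pics/carry2.png

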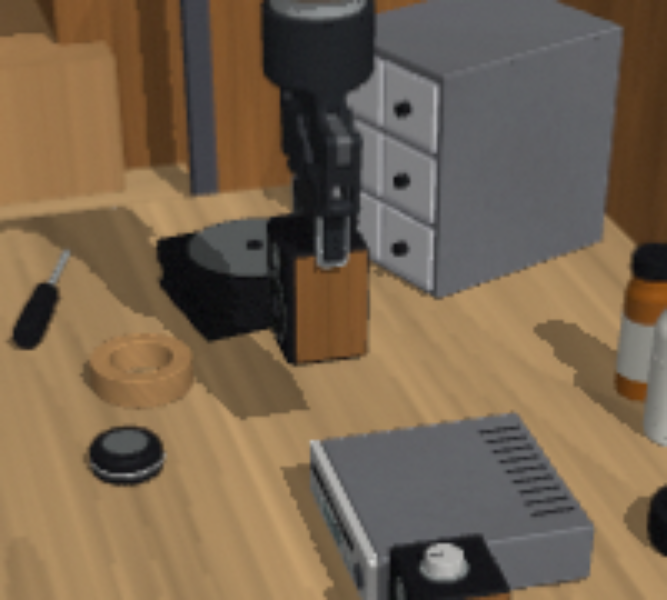

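Eight pictures viewed. The plain speaker hangs level and centred in the grip, clear of the tape and the turntable. Lowering.

Emit:
drive_tool(
  commands=[
    [[0,0,0,-0.002,0.0015,0.025,0.04],[0,0,0,-0.002,0.0015,0.055,0.04],[0,0,0,-0.002,0.0015,0.077,0.04],[0,0,0,-0.002,0.0015,0.083,0.04],[0,0,0,-0.002,0.0015,0.0845,0.04],[0,0,0,-0.002,0.0015,0.086,0.04],[0,0,0,-0.002,0.0015,0.0875,0.04]],
  ],
)

```text
clock: 8.7
position: [591.4, 301.6, 74.3]
orientation: [[-1.0, 0.03, 0.004], [0.03, 1.0, 0.002], [-0.004, 0.002, -1.0]]
contact_force: [-0.2, 0.7, -2.7]
opening: 62.6
```

Emit:
drive_tool(
  commands=[
    [[0,0,0,0,0,0.0015,0.04],[0,0,0,0,0,0.0015,0.04]],
  ],
)

```text
clock: 8.87
position: [590.6, 301.6, 71.6]
orientation: [[-1.0, 0.03, 0.002], [0.03, 1.0, 0.001], [-0.002, 0.001, -1.0]]
contact_force: [-1.5, -0.0, -2.6]
opening: 62.9
```

Emit:
drive_tool(
  commands=[
    [[0,0,0,0.001,0,0.0015,0.04],[0,0,0,0.001,0,0.002,0.04]],
  ],
)

```text
clock: 9.03
position: [589.1, 301.7, 68.9]
orientation: [[-1.0, 0.029, 0.001], [0.029, 1.0, 0.001], [-0.001, 0.001, -1.0]]
contact_force: [0.2, 0.3, 1.2]
opening: 62.9
```

Emit:
drive_tool(
  commands=[
    [[0,0,0,0,0,0.001,0.04],[0,0,0,0,0,0.0015,0.04]],
  ],
)

```text
clock: 9.2
position: [589.4, 301.7, 68.8]
orientation: [[-1.0, 0.029, 0.002], [0.029, 1.0, 0.001], [-0.002, 0.001, -1.0]]
contact_force: [-2.9, -0.8, 8.0]
opening: 62.8
```

Emit:
drive_tool(
  commands=[
    [[0,0,0,0,0,0,0.068],[0,0,0,0,0,0,0.078],[0,0,0,0,0,0,0.078],[0,0,0,0,0,0,0.078],[0,0,0,0,0,-0.02,0.078],[0,0,0,0,0,-0.06,0.078],[0,0,0,0,0,-0.1,0.078],[0,0,0,0,0,-0.12,0.078]],
  ],
)

```text
clock: 9.87
position: [590.4, 302.2, 191.8]
orientation: [[-1.0, 0.029, 0.006], [0.03, 1.0, 0.003], [-0.006, 0.003, -1.0]]
contact_force: [1.0, 0.2, 1.1]
opening: 78.3
```

```bash
python3 g.py  434 -152 190 0 434 -152 120 0
```

```text
t 9.87 p [590.4 302.2 191.8] jaw 88.3 open 78.3 F [1.  0.2 1.1] j6 0.5 tilt [0.0059 0.003 ]
rz 88.3 shift [ 0.1429 -0.4586 -0.0005]
rz 88.3 shift [ 0.1433 -0.4588  0.0695]
```

Emit:
drive_tool(
  commands=[
    [[0,0,7,0.018,-0.035,0,0.08],[0,0,14,0.036,-0.07,0,0.08],[0,0,21,0.054,-0.105,0,0.08],[0,0,28,0.072,-0.14,0,0.08],[0,0,35,0.09,-0.175,0,0.08],[0,0,42,0.108,-0.21,0,0.08],[0,0,49,0.125,-0.247,0,0.08],[0,0,56,0.14,-0.285,0,0.08]],
  ],
)

```text
clock: 10.53
position: [439.0, 19.4, 186.6]
orientation: [[-0.53, 0.848, 0.0], [0.848, 0.53, -0.0], [-0.0, 0.0, -1.0]]
contact_force: [-0.1, -0.4, 0.7]
opening: 80.0
```

```bash
python3 g.py  434 -152 120 0
```

```text
t 10.53 p [439.   19.4 186.6] jaw 32.0 open 80.0 F [-0.1 -0.4  0.7] j6 1.06 tilt [ 0.0002 -0.0001]
rz 32.0 shift [-0.1426 -0.0951  0.0666]
```

Emit:
drive_tool(
  commands=[
    [[0,0,7,-0.03,-0.02,0,0.08],[0,0,14,-0.06,-0.04,0.02,0.08],[0,0,21,-0.09,-0.06,0.04,0.08],[0,0,28,-0.12,-0.08,0.055,0.08],[0,0,32,-0.1426,-0.0951,0.0666,0.08],[0,0,32,-0.1426,-0.0951,0.0666,0.08],[0,0,32,-0.1426,-0.0951,0.0666,0.08]],
  ],
)

```text
clock: 11.12
position: [435.4, -151.8, 119.2]
orientation: [[-0.003, 1.0, -0.002], [1.0, 0.003, 0.001], [0.001, -0.002, -1.0]]
contact_force: [0.4, 1.0, 0.7]
opening: 80.0
```

```bash
python3 g.py  434 -152 24 -0.4;  python3 -c "
from h import *
d=snap('side')['frame'][:,:,::-1][200:360,220:420]
t=snap('top')['frame'][:,:,::-1][130:300,140:320]
cv2.imwrite('pics/hov3.png',np.hstack([cv2.resize(d,(420,336),interpolation=cv2.INTER_CUBIC),cv2.resize(t,(356,336),interpolation=cv2.INTER_CUBIC)]))"
```

```text
t 11.12 p [ 435.4 -151.8  119.2] jaw 0.1 open 80.0 F [0.4 1.  0.7] j6 1.23 tilt [-0.0017  0.0009]
rz 0.5 shift [-0.0003 -0.0013  0.0952]
```

View pics/hov3.png

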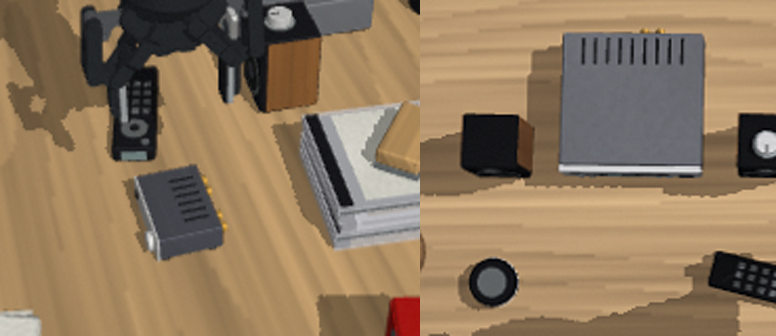

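The plain speaker also stands square. I'm checking the real fingertip height: tips at crop (122,122) and (232,102) of the side view, opening 80.

```bash
python3 -c "
from fit import *
c=load('side');t=load('top')
k=2.1
uv=[(220+122/k,200+122/k),(220+232/k,200+102/k)]
o,v=ray(c,uv); print('tips on y=-152:',(o+v*((-152-o[1])/v[:,1])[:,None]).round(1), 'y=-163',(o+v*((-163-o[1])/v[:,1])[:,None]).round(1))
k=1.978; W=lambda L:[(140+(x-420)/k,130+y/k) for x,y in L]
print('plain',rect(t,W([(463,115),(520,116),(519,166),(462,166)]),90,(60,64)))
print('player',rect(t,W([(564,33),(704,36),(702,175),(559,174)]),50,(160,160)))
print('knob',rect(t,W([(740,114),(793,115),(793,167),(740,166)]),90,(60,64)))
print('recv',onplane(t,W([(493,282)]),22))
k=2.1;print('amp side',rect(c,[(220+x/k,200+y/k) for x,y in [(194,165),(222,231),(160,245),(134,178)]],28,(58,84)))
"
```

```text
tips on y=-152: [[ 392.2 -152.   129.7]
 [ 485.6 -152.   128.7]] y=-163 [[ 390.3 -163.   139.2]
 [ 482.1 -163.   138.2]]
plain (array([587.16119802, 298.3247931 ]), np.float64(-1.1648573690762276), (np.float64(55.703479686135125), np.float64(63.640156181429134)))
player (array([631.92720399, 147.19395586]), np.float64(-1.6327135594894573), (np.float64(159.5202499243262), np.float64(159.67588144228336)))
knob (array([582.55655297,  -2.81074249]), np.float64(-1.3173328231100039), (np.float64(56.9031687640034), np.float64(57.43454331645772)))
recv [[434.91001031 310.35388002  22.        ]]
amp side (array([ 435.42952272, -155.07969441]), np.float64(0.9769760635569583), (np.float64(55.39137719920224), np.float64(85.68259152081723)))
```

The tips show about 10 mm higher than tip_extent suggests. I'll descend to a TCP height of 26 and look before closing.

Emit:
drive_tool(
  commands=[
    [[0,0,0.5,-0.002,-0.0008,0.035,0.08],[0,0,0.5,-0.002,-0.0008,0.07,0.08],[0,0,0.5,-0.002,-0.0008,0.085,0.08],[0,0,0.5,-0.002,-0.0008,0.093,0.08],[0,0,0.5,-0.002,-0.0008,0.093,0.08],[0,0,0.5,-0.002,-0.0008,0.093,0.08]],
  ],
)

```text
clock: 11.72
position: [436.4, -152.2, 27.8]
orientation: [[0.001, 1.0, 0.001], [1.0, -0.001, -0.0], [-0.0, 0.001, -1.0]]
contact_force: [0.5, -0.4, 0.6]
opening: 79.8
```

```bash
python3 g.py  434 -153 24 -0.4;  python3 -c "
from h import *
d=snap('side')['frame'][:,:,::-1][240:340,250:370]
cv2.imwrite('pics/low3.png',cv2.resize(d,(720,600),interpolation=cv2.INTER_CUBIC))"
```

```text
t 11.72 p [ 436.4 -152.2   27.8] jaw -0.1 open 79.8 F [ 0.5 -0.4  0.6] j6 1.24 tilt [ 0.0012 -0.0003]
rz 0.3 shift [-0.0008 -0.0024  0.0038]
```

View pics/low3.png

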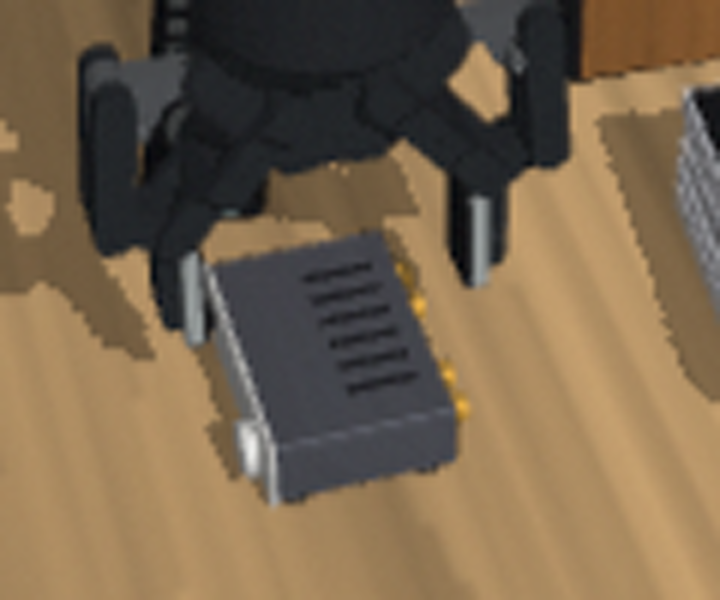

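```bash
python3 -c "
from fit import *
c=load('side');k=6
uv=[(250+x/k,240+y/k) for x,y in [(195,344),(480,285)]]
for z in (5,10,15,20,28,36): print(z,onplane(c,uv,z).round(1)[:,:2].tolist())
print('amp',rect(c,[(250+x/k,240+y/k) for x,y in [(380,232),(455,405),(272,445),(207,262)]],28,(58,84)))
print(bot.state()['position'])
"
```

```text
5 [[400.8, -121.8], [495.1, -121.7]]
10 [[399.9, -126.8], [493.5, -126.7]]
15 [[399.0, -131.7], [491.9, -131.7]]
20 [[398.1, -136.7], [490.4, -136.7]]
28 [[396.6, -144.7], [487.8, -144.6]]
36 [[395.2, -152.6], [485.3, -152.6]]
amp (array([ 436.83149143, -151.62595242]), np.float64(0.010415033812739423), (np.float64(56.25623580195109), np.float64(80.53544766976444)))
[ 437.0016661  -152.55877065   28.3361442 ]
```

Emit:
drive_tool(
  commands=[
    [[0,0,0.3,0,-0.001,0.006,0.08],[0,0,0.3,0,-0.001,0.012,0.08],[0,0,0.3,0,-0.001,0.013,0.08],[0,0,0.3,0,-0.001,0.013,0.08]],
  ],
)

```text
clock: 12.1
position: [434.2, -152.7, 13.7]
orientation: [[0.009, 1.0, -0.001], [1.0, -0.009, 0.0], [0.0, -0.001, -1.0]]
contact_force: [-0.6, 0.6, -0.4]
opening: 79.8
```

```bash
python3 g.py  434 -153 24 -0.4;  python3 -c "
from h import *
d=snap('side')['frame'][:,:,::-1][240:340,250:370]
cv2.imwrite('pics/low3b.png',cv2.resize(d,(720,600),interpolation=cv2.INTER_CUBIC))"
```

```text
t 12.1 p [ 434.2 -152.7   13.7] jaw -0.5 open 79.8 F [-0.6  0.6 -0.4] j6 1.24 tilt [-0.0005  0.0002]
rz -0.1 shift [-0.0003 -0.0002 -0.0103]
```

View pics/low3b.png

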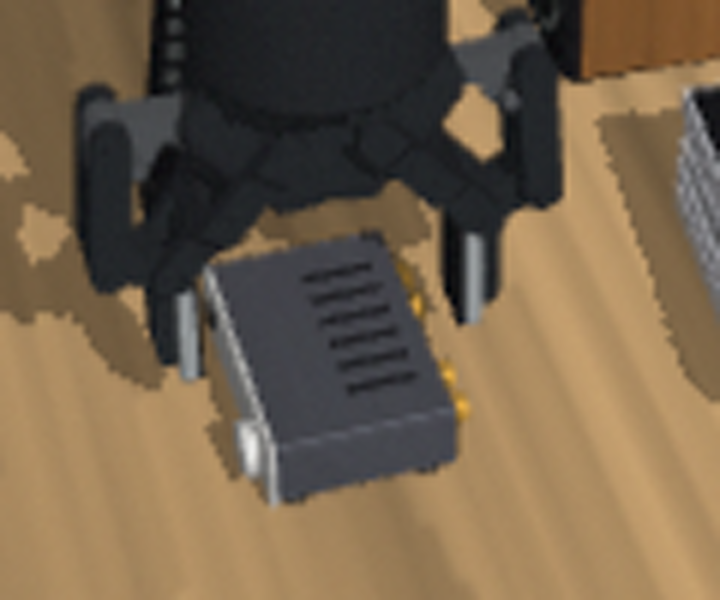

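The tips are still well above the bench, going by their shadow offset. I'll step lower while watching the force.

Emit:
drive_tool(
  commands=[
    [[0,0,0,0,0,0.003,0.08],[0,0,0,0,0,0.006,0.08],[0,0,0,0,0,0.006,0.08]],
  ],
)

```text
clock: 12.4
position: [434.1, -152.7, 7.4]
orientation: [[0.009, 1.0, -0.001], [1.0, -0.009, 0.0], [0.0, -0.001, -1.0]]
contact_force: [-0.2, 0.2, -1.1]
opening: 79.8
```

Emit:
drive_tool(
  commands=[
    [[0,0,0,0,0,0.002,0.08],[0,0,0,0,0,0.003,0.08],[0,0,0,0,0,0.003,0.08]],
  ],
)

```text
clock: 12.65
position: [434.3, -152.7, 4.7]
orientation: [[0.009, 1.0, -0.001], [1.0, -0.009, 0.0], [0.0, -0.001, -1.0]]
contact_force: [0.4, 0.2, -0.2]
opening: 80.0
```

Emit:
drive_tool(
  commands=[
    [[0,0,0,0,0,0.002,0.08],[0,0,0,0,0,0.004,0.08],[0,0,0,0,0,0.004,0.08],[0,0,0,0,0,0.004,0.045],[0,0,0,0,0,0.004,0.045],[0,0,0,0,0,0.004,0.045],[0,0,0,0,0,0.004,0.045]],
  ],
  newtons=40,
)

```text
clock: 13.23
position: [434.8, -152.8, 1.3]
orientation: [[0.008, 1.0, 0.001], [1.0, -0.008, -0.0], [-0.0, 0.001, -1.0]]
contact_force: [-0.3, 0.6, 2.9]
opening: 56.9
```

```bash
python3 g.py  434 -153 24 -0.4;  python3 -c "
from h import *
d=snap('side')['frame'][:,:,::-1][240:340,250:370]
cv2.imwrite('pics/low3c.png',cv2.resize(d,(720,600),interpolation=cv2.INTER_CUBIC))"
```

```text
t 13.23 p [ 434.8 -152.8    1.3] jaw -0.5 open 56.9 F [-0.3  0.6  2.9] j6 1.24 tilt [ 0.0007 -0.0002]
rz -0.1 shift [-0.0002 -0.0008 -0.0227]
```

View pics/low3c.png

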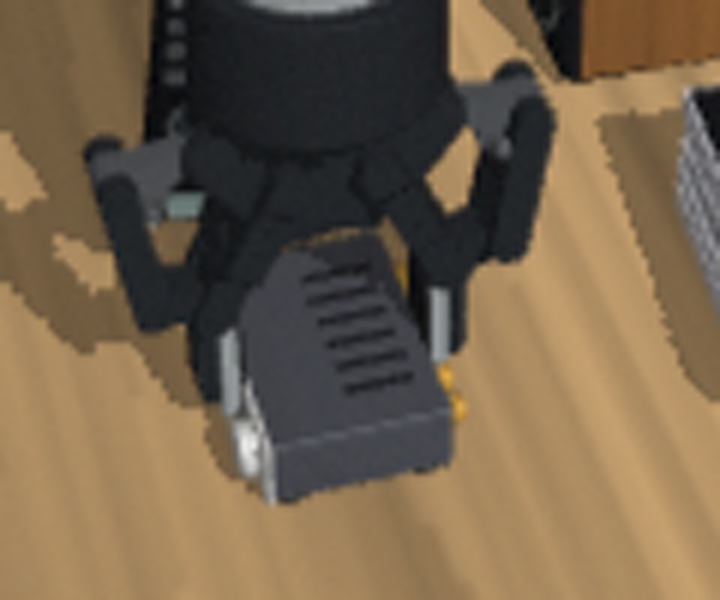

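The amp is held at 56.9 mm with the pads between its connectors. Lifting, then carrying it round the knob speaker.

Emit:
drive_tool(
  commands=[
    [[0,0,0,0,0,-0.02,0.045],[0,0,0,0,0,-0.055,0.045],[0,0,0,0.01,0,-0.09,0.045],[0,0,0,0.035,0,-0.12,0.045],[0,0,0,0.07,0.005,-0.135,0.045],[0,0,0,0.105,0.01,-0.14,0.045],[0,0,0.5,0.143,0.012,-0.14,0.045],[0,0,1,0.18,0.014,-0.14,0.045]],
  ],
)

```text
clock: 13.95
position: [449.9, 28.6, 141.2]
orientation: [[0.027, 1.0, 0.001], [1.0, -0.027, 0.0], [0.0, 0.001, -1.0]]
contact_force: [0.8, -0.3, -3.8]
opening: 56.8
```

```bash
python3 g.py  450 147.3 141 -1.7 633 147.3 141 -1.7
```

```text
t 13.95 p [449.9  28.6 141.2] jaw -1.6 open 56.8 F [ 0.8 -0.3 -3.8] j6 1.66 tilt [0.0007 0.0001]
rz 0.1 shift [ 0.1187 -0.0032  0.0002]
rz 0.1 shift [0.1237 0.1798 0.0003]
```

Emit:
drive_tool(
  commands=[
    [[0,0,0,0.037,0,0,0.045],[0,0,0,0.074,0.006,0,0.045],[0,0,0,0.1,0.03,0,0.045],[0,0,0,0.115,0.065,0,0.045],[0,0,0,0.121,0.1,0,0.045],[0,0,0,0.1235,0.138,0,0.045],[0,0,0,0.1237,0.168,0,0.045],[0,0,0,0.1237,0.1798,0,0.045]],
  ],
)

```text
clock: 14.62
position: [636.2, 146.2, 138.9]
orientation: [[0.026, 1.0, 0.0], [1.0, -0.026, -0.001], [-0.001, 0.001, -1.0]]
contact_force: [0.7, 0.1, -3.0]
opening: 57.1
```

Emit:
drive_tool(
  commands=[
    [[0,0,0,0,0,0.02,0.045],[0,0,0,0,0,0.05,0.045],[0,0,0,0,0,0.07,0.045],[0,0,0,0,0,0.075,0.045],[0,0,0,0,0,0.075,0.045]],
  ],
)

```text
clock: 15.03
position: [630.3, 145.5, 62.4]
orientation: [[0.026, 1.0, -0.007], [1.0, -0.026, -0.002], [-0.002, -0.007, -1.0]]
contact_force: [-0.1, 0.5, -2.4]
opening: 57.1
```

```bash
python3 g.py 633 147.3 52 -1.7
```

```text
t 15.03 p [630.3 145.5  62.4] jaw -1.5 open 57.1 F [-0.1  0.5 -2.4] j6 1.82 tilt [-0.0072 -0.0017]
rz 0.2 shift [0.0019 0.0027 0.0104]
```

Emit:
drive_tool(
  commands=[
    [[0,0,0.2,0.0015,0.001,0.003,0.045],[0,0,0.2,0.0015,0.001,0.005,0.045],[0,0,0.2,0.0015,0.001,0.006,0.045],[0,0,0.2,0.0015,0.001,0.006,0.045]],
  ],
)

```text
clock: 15.37
position: [634.7, 147.8, 61.2]
orientation: [[0.029, 1.0, 0.002], [1.0, -0.029, 0.0], [0.001, 0.002, -1.0]]
contact_force: [1.1, -0.5, -2.8]
opening: 57.4
```

Emit:
drive_tool(
  commands=[
    [[0,0,0,0,0,0.002,0.045],[0,0,0,0,0,0.002,0.045]],
  ],
)

```text
clock: 15.53
position: [634.2, 147.6, 58.4]
orientation: [[0.029, 1.0, 0.001], [1.0, -0.029, 0.0], [0.0, 0.001, -1.0]]
contact_force: [0.1, 0.3, -3.1]
opening: 57.1
```

Emit:
drive_tool(
  commands=[
    [[0,0,0,0,0,0.0015,0.045],[0,0,0,0,0,0.0015,0.045]],
  ],
)

```text
clock: 15.7
position: [633.9, 147.6, 56.4]
orientation: [[0.029, 1.0, -0.0], [1.0, -0.029, -0.0], [-0.0, -0.0, -1.0]]
contact_force: [-0.1, -0.0, -2.4]
opening: 57.0
```

Emit:
drive_tool(
  commands=[
    [[0,0,0,0,0,0.002,0.045],[0,0,0,0,0,0.0025,0.045]],
  ],
)

```text
clock: 15.87
position: [633.9, 147.5, 53.7]
orientation: [[0.029, 1.0, -0.0], [1.0, -0.029, -0.0], [-0.0, -0.0, -1.0]]
contact_force: [0.1, -0.1, -4.1]
opening: 57.3
```

Emit:
drive_tool(
  commands=[
    [[0,0,0,0,0,0.0015,0.045],[0,0,0,0,0,0.0015,0.045]],
  ],
)

```text
clock: 16.03
position: [633.7, 147.5, 52.0]
orientation: [[0.029, 1.0, -0.001], [1.0, -0.029, -0.0], [-0.0, -0.001, -1.0]]
contact_force: [-0.4, 0.6, -2.9]
opening: 56.8
```

Emit:
drive_tool(
  commands=[
    [[0,0,0,0,0,0.001,0.045],[0,0,0,0,0,0.0015,0.045]],
  ],
)

```text
clock: 16.2
position: [634.1, 147.6, 51.4]
orientation: [[0.029, 1.0, 0.0], [1.0, -0.029, 0.0], [0.0, 0.0, -1.0]]
contact_force: [-2.0, -0.5, 1.5]
opening: 57.2
```

Emit:
drive_tool(
  commands=[
    [[0,0,0,0,0,0.001,0.045],[0,0,0,0,0,0.001,0.045]],
  ],
)

```text
clock: 16.37
position: [634.1, 147.6, 51.4]
orientation: [[0.029, 1.0, 0.001], [1.0, -0.029, 0.0], [0.0, 0.001, -1.0]]
contact_force: [-1.6, -0.7, 4.1]
opening: 57.0
```

Emit:
drive_tool(
  commands=[
    [[0,0,0,0,0,0,0.062],[0,0,0,0,0,0,0.07],[0,0,0,0,0,0,0.07],[0,0,0,0,0,0,0.07],[0,0,0,0,0,-0.02,0.07],[0,0,0,0,0,-0.06,0.07],[0,0,0,0,0,-0.09,0.07],[0,0,0,0,0,-0.1,0.07]],
  ],
)

```text
clock: 17.03
position: [636.9, 148.3, 155.8]
orientation: [[0.029, 1.0, 0.009], [1.0, -0.029, 0.002], [0.002, 0.009, -1.0]]
contact_force: [0.7, -0.2, 0.9]
opening: 69.8
```

```bash
python3 g.py 432 0 100 -14.6 450 120 150 -14.6; python3 -c "
from fit import *
c=load('side');k=6
uv=[(250+x/k,240+y/k) for x,y in [(230,415),(440,358)]]
o,v=ray(c,uv)
for y in(-152,-164): print((o+v*((y-o[1])/v[:,1])[:,None]).round(1))
"
```

```text
t 17.03 p [636.9 148.3 155.8] jaw -1.7 open 69.8 F [ 0.7 -0.2  0.9] j6 1.83 tilt [0.0089 0.0021]
rz 12.9 shift [-0.1544 -0.201   0.0537]
rz 12.9 shift [-0.0338 -0.1861  0.0041]
[[ 404.8 -152.     2. ]
 [ 472.6 -152.     7.4]]
[[ 402.4 -164.    14.6]
 [ 469.  -164.    20. ]]
```

Emit:
drive_tool(
  commands=[
    [[0,0,2,-0.02,-0.03,0,0.07],[0,0,5,-0.045,-0.06,0,0.065],[0,0,8,-0.07,-0.09,0.01,0.06],[0,0,11,-0.095,-0.122,0.02,0.06],[0,0,12.9,-0.12,-0.155,0.03,0.06],[0,0,12.9,-0.142,-0.184,0.045,0.06],[0,0,12.9,-0.1544,-0.201,0.0537,0.06],[0,0,12.9,-0.1544,-0.201,0.0537,0.06]],
  ],
)

```text
clock: 17.7
position: [421.7, -2.7, 93.8]
orientation: [[0.255, 0.967, -0.009], [0.967, -0.255, -0.001], [-0.003, -0.008, -1.0]]
contact_force: [-1.2, -0.2, 0.8]
opening: 59.9
```

```bash
python3 g.py 432 -0.5 12 -14.6; python3 -c "
from h import *
d=snap('side')['frame'][:,:,::-1][150:310,220:400]
t=snap('top')['frame'][:,:,::-1][130:290,130:330]
cv2.imwrite('pics/hov4.png',np.hstack([cv2.resize(d,(378,336),interpolation=cv2.INTER_CUBIC),cv2.resize(t,(420,336),interpolation=cv2.INTER_CUBIC)]))"
```

```text
t 17.7 p [421.7  -2.7  93.8] jaw -14.8 open 59.9 F [-1.2 -0.2  0.8] j6 1.82 tilt [-0.0087 -0.0007]
rz -0.2 shift [0.005  0.0101 0.0817]
```

View pics/hov4.png

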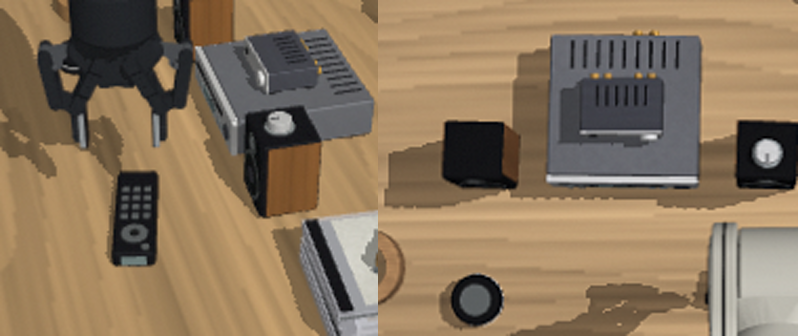

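Amp sits square on the player. Measuring the amp on the player, and the tips and remote from the side.

```bash
python3 g.py; python3 -c "
from fit import *
c=load('side');t=load('top');k=2.1
W=lambda L:[(130+(x-378)/k,130+y/k) for x,y in L]
S=lambda L:[(220+x/k,150+y/k) for x,y in L]
print('player',rect(t,W([(552,35),(701,38),(698,186),(547,185)]),50,(160,160)))
print('amp',rect(t,W([(583,78),(665,79),(663,138),(580,136)]),78,(58,84)))
print('recv',onplane(t,W([(477,299)]),22))
# remote on side: far-back, near-back, near-front, far-front
print('remote',rect(c,S([(157,173),(159,257),(112,257),(119,172)]),18,(42,130)),onplane(c,S([(157,173),(159,257),(112,257),(119,172)]),18).round(0)[:,:2].tolist())
o,v=ray(c,S([(83,148),(160,144)]))
for y in(-3,-14): print((o+v*((y-o[1])/v[:,1])[:,None]).round(1))
"
```

```text
t 17.8 p [428.2  -1.2  96.2] jaw -14.7 open 60.1 F [0.1 0.7 0.6] j6 1.82 tilt [0.0002 0.0002]
player (array([631.86847731, 147.02328163]), np.float64(-1.66122027871998), (np.float64(159.91291148556974), np.float64(159.4303317186571)))
amp (array([629.74808753, 145.69298732]), np.float64(-2.174573117614816), (np.float64(61.45340066984219), np.float64(85.79117117386153)))
recv [[435.32651964 309.80775274  22.        ]]
remote (array([434.00976651,  -5.69146338]), np.float64(-14.7017211932548), (np.float64(41.675591688568964), np.float64(129.60281609663178))) [[469.0, 51.0], [439.0, -75.0], [397.0, -62.0], [432.0, 63.0]]
[[387.5  -3.  105. ]
 [460.7  -3.   94.2]]
[[385.9 -14.  113. ]
 [458.2 -14.  102.4]]
```

Emit:
drive_tool(
  commands=[
    [[0,0,0,-0.001,0.005,0.03,0.062],[0,0,0,-0.001,0.005,0.065,0.062],[0,0,0,-0.001,0.005,0.085,0.062],[0,0,0,-0.001,0.005,0.09,0.062],[0,0,0,-0.001,0.005,0.09,0.062],[0,0,0,-0.001,0.005,0.09,0.062]],
  ],
)

```text
clock: 18.3
position: [434.9, -2.6, 7.0]
orientation: [[0.251, 0.968, 0.002], [0.968, -0.251, 0.0], [0.0, 0.002, -1.0]]
contact_force: [0.6, 0.5, 1.3]
opening: 62.3
```

Emit:
drive_tool(
  commands=[
    [[0,0,0,0,0,0.003,0.062],[0,0,0,0,0,0.006,0.062],[0,0,0,0,0,0.006,0.062]],
  ],
)

```text
clock: 18.55
position: [434.0, -3.0, 0.8]
orientation: [[0.252, 0.968, 0.002], [0.968, -0.252, 0.0], [0.0, 0.002, -1.0]]
contact_force: [-0.3, -0.3, 0.1]
opening: 62.2
```

Emit:
drive_tool(
  commands=[
    [[0,0,0,0,0,0.002,0.062],[0,0,0,0,0,0.003,0.062],[0,0,0,0,0,0.003,0.062]],
  ],
)

```text
clock: 18.8
position: [433.1, -3.1, -2.7]
orientation: [[0.252, 0.968, 0.0], [0.968, -0.252, -0.0], [0.0, 0.0, -1.0]]
contact_force: [-0.0, 0.7, 0.1]
opening: 62.3
```

Emit:
drive_tool(
  commands=[
    [[0,0,0,0,0,0.002,0.062],[0,0,0,0,0,0.003,0.062],[0,0,0,0,0,0.003,0.062]],
  ],
)

```text
clock: 19.05
position: [432.9, -3.1, -6.0]
orientation: [[0.252, 0.968, -0.0], [0.968, -0.252, -0.0], [-0.0, -0.0, -1.0]]
contact_force: [-0.1, -0.8, 0.3]
opening: 61.9
```

Emit:
drive_tool(
  commands=[
    [[0,0,0,0,0,0,0.052],[0,0,0,0,0,0,0.045],[0,0,0,0,0,0,0.03],[0,0,0,0,0,0,0.03],[0,0,0,0,0,0,0.03]],
  ],
  newtons=30,
)

```text
clock: 19.47
position: [433.2, -3.0, -5.6]
orientation: [[0.252, 0.968, 0.0], [0.968, -0.252, -0.0], [0.0, 0.0, -1.0]]
contact_force: [-0.9, -0.1, 2.0]
opening: 41.0
```

```bash
python3 g.py 491.3 149 40 -1.7; python3 -c "
from h import *
d=snap('side')['frame'][:,:,::-1][180:300,240:360]
cv2.imwrite('pics/grip4.png',cv2.resize(d,(600,600),interpolation=cv2.INTER_CUBIC))"
```

```text
t 19.47 p [433.2  -3.   -5.6] jaw -14.6 open 41.0 F [-0.9 -0.1  2. ] j6 1.82 tilt [ 0.0002 -0.    ]
rz -12.9 shift [ 0.1618  0.0179 -0.0456]
```

View pics/grip4.png

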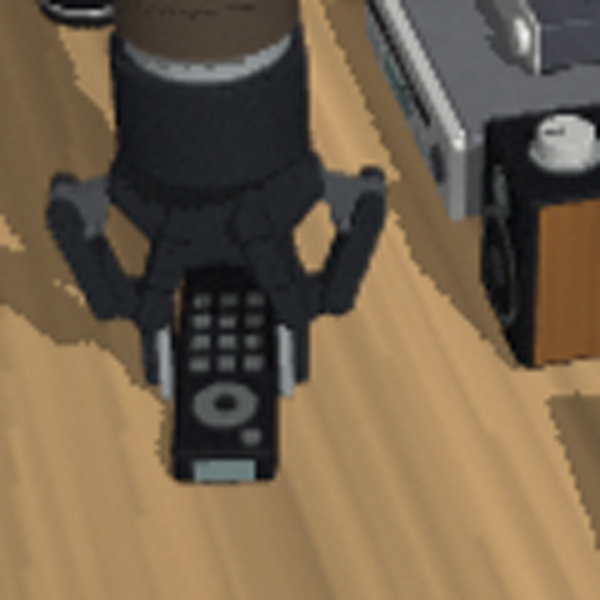

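Remote gripped at mid-length (41.0 mm). Lifting, turning square and carrying it to the player's front.

Emit:
drive_tool(
  commands=[
    [[0,0,0,0,0,-0.02,0.03],[0,0,0,0.01,0.001,-0.05,0.03],[0,0,-3,0.04,0.004,-0.06,0.03],[0,0,-6,0.075,0.007,-0.06,0.03],[0,0,-9,0.11,0.01,-0.06,0.03],[0,0,-12,0.142,0.013,-0.06,0.03],[0,0,-12.9,0.1638,0.0144,-0.06,0.03],[0,0,-12.9,0.1638,0.0144,-0.06,0.03]],
  ],
)

```text
clock: 20.18
position: [490.2, 156.0, 54.3]
orientation: [[0.024, 1.0, 0.003], [1.0, -0.024, 0.002], [0.002, 0.002, -1.0]]
contact_force: [0.5, 1.4, -0.8]
opening: 41.4
```

Emit:
drive_tool(
  commands=[
    [[0,0,0,0,0,0.015,0.03],[0,0,0,0,0,0.035,0.03],[0,0,0,0,0,0.045,0.03],[0,0,0,0,0,0.047,0.03],[0,0,0,0,0,0.047,0.03],[0,0,0,0,0,0.047,0.03]],
  ],
)

```text
clock: 20.68
position: [488.5, 151.5, 7.6]
orientation: [[0.03, 1.0, 0.0], [1.0, -0.03, -0.0], [-0.0, 0.0, -1.0]]
contact_force: [-0.4, -0.4, -0.8]
opening: 41.6
```

```bash
python3 g.py 488.4 151.8 -5 -1.7
```

```text
t 20.68 p [488.5 151.5   7.6] jaw -1.7 open 41.6 F [-0.4 -0.4 -0.8] j6 1.9 tilt [ 0.0001 -0.0001]
rz -0.0 shift [ 0.0003 -0.0002  0.0126]
```

Emit:
drive_tool(
  commands=[
    [[0,0,0,0,0,0.005,0.03],[0,0,0,0,0,0.009,0.03],[0,0,0,0,0,0.011,0.03],[0,0,0,0,0,0.011,0.03]],
  ],
)

```text
clock: 21.02
position: [488.0, 151.7, -4.1]
orientation: [[0.03, 1.0, -0.001], [1.0, -0.03, -0.0], [-0.0, -0.001, -1.0]]
contact_force: [0.2, -0.1, -0.8]
opening: 41.3
```

Emit:
drive_tool(
  commands=[
    [[0,0,0,0,0,0.0015,0.03],[0,0,0,0,0,0.0015,0.03]],
  ],
)

```text
clock: 21.18
position: [488.3, 151.8, -5.4]
orientation: [[0.029, 1.0, -0.0], [1.0, -0.029, -0.0], [-0.0, -0.0, -1.0]]
contact_force: [-1.2, -0.1, -1.0]
opening: 41.2
```

Emit:
drive_tool(
  commands=[
    [[0,0,0,0,0,0.001,0.03],[0,0,0,0,0,0.001,0.03]],
  ],
)

```text
clock: 21.35
position: [488.4, 151.9, -5.6]
orientation: [[0.029, 1.0, 0.0], [1.0, -0.029, 0.0], [0.0, 0.0, -1.0]]
contact_force: [-0.3, -0.5, 4.1]
opening: 41.1
```

Emit:
drive_tool(
  commands=[
    [[0,0,0,0,0,0,0.047],[0,0,0,0,0,0,0.05],[0,0,0,0,0,0,0.05],[0,0,0,0,0,-0.015,0.05],[0,0,0,0,0,-0.05,0.06],[0,0,0,0,0,-0.08,0.075],[0,0,0,0,0,-0.09,0.075],[0,0,0,0,0,-0.09,0.075]],
  ],
)

```text
clock: 22.02
position: [491.1, 152.7, 87.0]
orientation: [[0.029, 1.0, 0.007], [1.0, -0.029, 0.002], [0.002, 0.007, -1.0]]
contact_force: [0.2, -0.7, 0.4]
opening: 74.7
```

```bash
python3 g.py 435.2 310 85 -1.7
```

```text
t 22.02 p [491.1 152.7  87. ] jaw -1.7 open 74.7 F [ 0.2 -0.7  0.4] j6 1.9 tilt [0.0069 0.0022]
rz 0.0 shift [ 0.1556 -0.0605  0.0019]
```

Emit:
drive_tool(
  commands=[
    [[0,0,0,0.035,-0.013,0,0.077],[0,0,0,0.072,-0.027,0,0.077],[0,0,0,0.11,-0.041,0,0.077],[0,0,0,0.14,-0.052,0,0.077],[0,0,0,0.1565,-0.058,0,0.077],[0,0,0,0.1565,-0.058,0,0.077],[0,0,0,0.1565,-0.058,0,0.077],[0,0,0,0.1565,-0.058,0,0.077]],
  ],
)

```text
clock: 22.68
position: [434.3, 308.9, 82.4]
orientation: [[0.03, 1.0, -0.002], [1.0, -0.03, -0.002], [-0.002, -0.002, -1.0]]
contact_force: [0.3, -1.1, -0.1]
opening: 77.0
```

```bash
python3 g.py 435.2 310 0 -1.7
```

```text
t 22.68 p [434.3 308.9  82.4] jaw -1.7 open 77.0 F [ 0.3 -1.1 -0.1] j6 2.22 tilt [-0.0019 -0.002 ]
rz 0.0 shift [0.0013 0.001  0.0824]
```

Emit:
drive_tool(
  commands=[
    [[0,0,0,0.001,0.001,0.03,0.077],[0,0,0,0.001,0.001,0.06,0.077],[0,0,0,0.001,0.001,0.08,0.077],[0,0,0,0.001,0.001,0.0855,0.077],[0,0,0,0.001,0.001,0.0855,0.077]],
  ],
)

```text
clock: 23.1
position: [434.8, 308.4, -3.8]
orientation: [[0.032, 0.999, -0.004], [0.999, -0.032, -0.003], [-0.003, -0.004, -1.0]]
contact_force: [-0.5, -0.1, 0.1]
opening: 77.1
```

Emit:
drive_tool(
  commands=[
    [[0,0,0,0,0,0,0.065],[0,0,0,0,0,0,0.045],[0,0,0,0,0,0,0.045],[0,0,0,0,0,0,0.045],[0,0,0,0,0,0,0.045]],
  ],
  newtons=30,
)

```text
clock: 23.52
position: [437.4, 311.6, -0.0]
orientation: [[0.03, 1.0, 0.003], [1.0, -0.03, 0.002], [0.002, 0.003, -1.0]]
contact_force: [0.5, -1.5, 6.5]
opening: 54.2
```

```bash
python3 g.py 435.2 310 0 -1.7
```

```text
t 23.52 p [437.4 311.6  -0. ] jaw -1.7 open 54.2 F [ 0.5 -1.5  6.5] j6 2.22 tilt [0.0033 0.0015]
rz 0.0 shift [-0.0017 -0.0022 -0.0001]
```

Emit:
drive_tool(
  commands=[
    [[0,0,0,0,0,-0.015,0.045],[0,0,0,0,0,-0.045,0.045],[0,0,0,0,0,-0.08,0.045],[0,0,0,-0.008,0.002,-0.115,0.045],[0,0,0,-0.035,0.01,-0.13,0.045],[0,0,0,-0.07,0.02,-0.13,0.045],[0,0,0,-0.1,0.035,-0.13,0.045],[0,0,0,-0.125,0.06,-0.13,0.045]],
  ],
)

```text
clock: 24.18
position: [490.6, 182.7, 129.0]
orientation: [[0.028, 1.0, -0.001], [1.0, -0.028, -0.0], [-0.0, -0.001, -1.0]]
contact_force: [0.2, 0.5, -1.1]
opening: 54.5
```

```bash
python3 g.py 632.5 148 130 -1.7
```

```text
t 24.18 p [490.6 182.7 129. ] jaw -1.6 open 54.5 F [ 0.2  0.5 -1.1] j6 1.96 tilt [-0.0012 -0.0001]
rz 0.1 shift [-0.0308  0.1428 -0.0012]
```

Emit:
drive_tool(
  commands=[
    [[0,0,0,-0.012,0.033,0,0.045],[0,0,0,-0.022,0.068,0,0.045],[0,0,0,-0.028,0.105,0,0.045],[0,0,0,-0.03,0.13,0,0.045],[0,0,0,-0.03,0.139,0,0.045],[0,0,0,-0.03,0.139,0,0.045],[0,0,0,-0.03,0.139,0,0.045]],
  ],
)

```text
clock: 24.77
position: [629.8, 150.1, 127.4]
orientation: [[0.03, 1.0, -0.002], [1.0, -0.03, -0.0], [-0.0, -0.002, -1.0]]
contact_force: [0.5, -0.4, -1.5]
opening: 54.4
```

```bash
python3 g.py 632.5 148 84 -1.7; python3 -c "
from h import *
d=snap('side')['frame'][:,:,::-1][60:240,270:450]
cv2.imwrite('pics/carry5.png',cv2.resize(d,(600,600),interpolation=cv2.INTER_CUBIC))"
```

```text
t 24.77 p [629.8 150.1 127.4] jaw -1.7 open 54.4 F [ 0.5 -0.4 -1.5] j6 1.83 tilt [-0.002  -0.0001]
rz -0.0 shift [-0.002   0.0029  0.0434]
```

View pics/carry5.png

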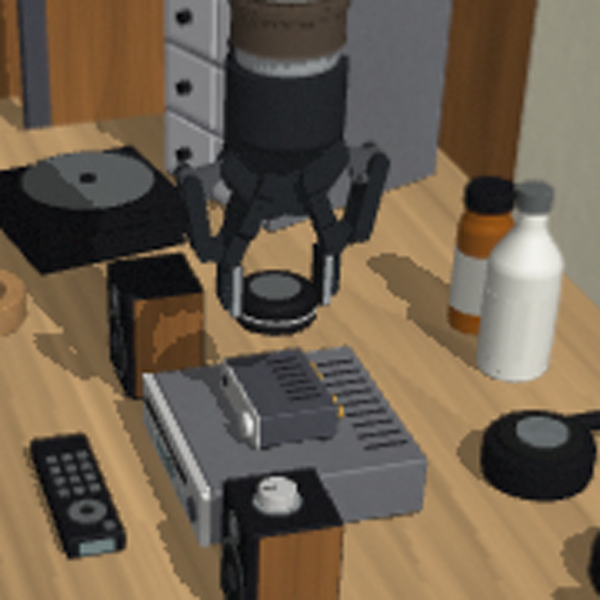

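15 pictures viewed. The receiver hangs level (its top disc at crop (274,289)) over the amp. Numbers from this view:

```bash
python3 -c "
from fit import *
c=load('side');k=600/180
S=lambda L:[(270+x/k,60+y/k) for x,y in L]
for z in(149,152): print('recv',onplane(c,S([(274,289)]),z).round(1))
print('amp',rect(c,S([(303,348),(342,415),(259,433),(222,368)]),78,(58,84)),onplane(c,S([(303,348),(342,415),(259,433),(222,368)]),78).round(0)[:,:2].tolist())
print('player',rect(c,S([(351,347),(427,460),(208,500),(145,376)]),50,(160,160)))
print('remote',rect(c,S([(85,432),(125,535),(69,549),(33,440)]),18,(42,130)),onplane(c,S([(85,432),(125,535),(69,549),(33,440)]),18).round(0)[:,:2].tolist())
R=lambda a:np.array([[np.cos(a),-np.sin(a)],[np.sin(a),np.cos(a)]])
E=R(np.radians(-1.7)); p=np.array([632.3,147.3])
print('remote target', p+E@[-141,0])
"
```

```text
recv [[629.2 149.4 149. ]]
recv [[627.3 144.2 152. ]]
amp (array([632.56432772, 136.2688175 ]), np.float64(0.6258420107951738), (np.float64(62.183537223460704), np.float64(88.32350981667719))) [[666.0, 185.0], [661.0, 95.0], [601.0, 90.0], [603.0, 176.0]]
player (array([637.26479204, 144.2117564 ]), np.float64(-0.9621570628569611), (np.float64(156.22889691574005), np.float64(158.1818051196683)))
remote (array([489.59743563, 148.42372689]), np.float64(-2.067752091097509), (np.float64(39.17687927683301), np.float64(132.3874760855042))) [[512.0, 214.0], [506.0, 85.0], [467.0, 80.0], [473.0, 215.0]]
remote target [491.36205972 151.48294042]
```

Emit:
drive_tool(
  commands=[
    [[0,0,0,-0.0025,0.002,0.015,0.045],[0,0,0,-0.0025,0.002,0.03,0.045],[0,0,0,-0.0025,0.002,0.036,0.045],[0,0,0,-0.0025,0.002,0.038,0.045],[0,0,0,-0.0025,0.002,0.038,0.045],[0,0,0,-0.0025,0.002,0.038,0.045]],
  ],
)

```text
clock: 25.32
position: [632.2, 148.0, 91.1]
orientation: [[0.029, 1.0, 0.001], [1.0, -0.029, 0.0], [0.0, 0.001, -1.0]]
contact_force: [0.1, -0.2, -1.3]
opening: 54.1
```

Emit:
drive_tool(
  commands=[
    [[0,0,0,0,0,0.002,0.045],[0,0,0,0,0,0.003,0.045],[0,0,0,0,0,0.003,0.045]],
  ],
)

```text
clock: 25.57
position: [632.4, 147.7, 87.6]
orientation: [[0.029, 1.0, 0.001], [1.0, -0.029, 0.0], [0.0, 0.001, -1.0]]
contact_force: [0.7, -0.0, -0.8]
opening: 54.2
```

Emit:
drive_tool(
  commands=[
    [[0,0,0,0,0,0.002,0.045],[0,0,0,0,0,0.002,0.045],[0,0,0,0,0,0.002,0.045]],
  ],
)

```text
clock: 25.82
position: [632.2, 147.5, 85.1]
orientation: [[0.03, 1.0, -0.0], [1.0, -0.03, -0.0], [-0.0, -0.0, -1.0]]
contact_force: [-0.2, -0.4, -1.2]
opening: 54.2
```

Emit:
drive_tool(
  commands=[
    [[0,0,0,0,0,0.002,0.045],[0,0,0,0,0,0.004,0.045],[0,0,0,0,0,0.004,0.045]],
  ],
)

```text
clock: 26.07
position: [631.9, 147.5, 80.6]
orientation: [[0.029, 1.0, -0.001], [1.0, -0.029, -0.0], [-0.0, -0.001, -1.0]]
contact_force: [0.4, 0.7, -0.3]
opening: 53.7
```

Emit:
drive_tool(
  commands=[
    [[0,0,0,0,0,0.0015,0.045],[0,0,0,0,0,0.0015,0.045]],
  ],
)

```text
clock: 26.23
position: [632.0, 147.6, 79.3]
orientation: [[0.029, 1.0, -0.001], [1.0, -0.029, -0.0], [-0.0, -0.001, -1.0]]
contact_force: [-0.4, -0.7, -2.1]
opening: 53.6
```

Emit:
drive_tool(
  commands=[
    [[0,0,0,0,0,0.0015,0.045],[0,0,0,0,0,0.0015,0.045]],
  ],
)

```text
clock: 26.4
position: [632.3, 147.6, 78.1]
orientation: [[0.029, 1.0, 0.0], [1.0, -0.029, 0.0], [0.0, 0.0, -1.0]]
contact_force: [-0.0, 1.0, -1.8]
opening: 53.9
```

Emit:
drive_tool(
  commands=[
    [[0,0,0,0,0,0.001,0.045],[0,0,0,0,0,0.001,0.045]],
  ],
)

```text
clock: 26.57
position: [632.4, 147.6, 78.0]
orientation: [[0.029, 1.0, 0.001], [1.0, -0.029, 0.0], [0.0, 0.001, -1.0]]
contact_force: [-2.0, -0.9, 2.3]
opening: 53.8
```

Emit:
drive_tool(
  commands=[
    [[0,0,0,0,0,0.001,0.045],[0,0,0,0,0,0.001,0.045]],
  ],
)

```text
clock: 26.73
position: [632.4, 147.6, 78.0]
orientation: [[0.029, 1.0, 0.001], [1.0, -0.029, 0.0], [0.0, 0.001, -1.0]]
contact_force: [-3.2, 0.3, 7.7]
opening: 53.9
```

Emit:
drive_tool(
  commands=[
    [[0,0,0,0,0,-0.001,0.058],[0,0,0,0,0,-0.001,0.068],[0,0,0,0,0,-0.001,0.068],[0,0,0,0,0,-0.001,0.068],[0,0,0,0,0,-0.02,0.068],[0,0,0,0,0,-0.05,0.068],[0,0,0,0,0,-0.085,0.068],[0,0,0,0,0,-0.11,0.068]],
  ],
)

```text
clock: 27.4
position: [632.7, 147.7, 188.5]
orientation: [[0.029, 1.0, 0.002], [1.0, -0.029, 0.0], [0.0, 0.002, -1.0]]
contact_force: [0.5, 0.3, 0.4]
opening: 68.2
```

Emit:
drive_tool(
  commands=[
    [[0,0,0,-0.01,-0.035,-0.01,0.07],[0,0,0,-0.03,-0.07,-0.01,0.07],[0,0,0,-0.06,-0.1,-0.01,0.07],[0,0,0,-0.09,-0.125,-0.01,0.07],[0,0,0,-0.12,-0.15,-0.01,0.07],[0,0,0,-0.15,-0.175,-0.01,0.07],[0,0,0,-0.18,-0.2,-0.01,0.07],[0,0,0,-0.21,-0.22,-0.01,0.07]],
  ],
)

```text
clock: 28.07
position: [404.0, -56.7, 196.1]
orientation: [[0.029, 1.0, -0.0], [1.0, -0.029, -0.0], [-0.0, -0.0, -1.0]]
contact_force: [0.1, -0.4, -0.2]
opening: 69.7
```

Emit:
drive_tool(
  commands=[
    [[0,0,0,-0.035,-0.01,0,0.07],[0,0,0,-0.07,-0.02,0,0.07],[0,0,0,-0.1,-0.03,0,0.07],[0,0,0,-0.13,-0.04,0,0.07],[0,0,0,-0.15,-0.05,0,0.07],[0,0,0,-0.15,-0.05,0,0.07]],
  ],
)

```text
clock: 28.57
position: [350.3, -207.2, 196.3]
orientation: [[0.035, 0.999, -0.0], [0.999, -0.035, -0.001], [-0.001, -0.0, -1.0]]
contact_force: [-0.1, 0.1, 0.2]
opening: 69.8
```

```bash
python3 g.py; python3 -c "
from h import *
d=snap('side')['frame'][:,:,::-1][100:270,230:420]
t=snap('top')['frame'][:,:,::-1][130:260,180:340]
cv2.imwrite('pics/end.png',np.vstack([cv2.resize(t,(492,400),interpolation=cv2.INTER_CUBIC)]) if 0 else np.hstack([cv2.resize(t,(480,390),interpolation=cv2.INTER_CUBIC),cv2.resize(d,(316,283))[:,:] if 0 else cv2.copyMakeBorder(cv2.resize(d,(316,283)),0,107,0,0,0)]))"
```

```text
t 28.57 p [ 350.3 -207.2  196.3] jaw -2.0 open 69.8 F [-0.1  0.1  0.2] j6 1.07 tilt [-0.0004 -0.0014]
```

The viewer limit is reached (I had miscounted), so the final check is numeric, using colour masks on the last top frame.

Run:
```python
from fit import *
c=load("top"); f=c["frame"]; V=f.max(2); S=f.max(2).astype(int)-f.min(2)
p=np.array([632.3,147.3]);a=np.radians(-1.7);E=np.array([[np.cos(a),-np.sin(a)],[np.sin(a),np.cos(a)]])
m=((V<50)).astype(np.uint8)
n,l,st,ce=cv2.connectedComponentsWithStats(m)
for i in range(1,n):
    x,y,w,h,A=st[i]
    if A>60 and 170<ce[i][0]<345 and 130<ce[i][1]<265:
        pts=np.argwhere(l==i)[:,::-1].astype(np.float32); r=cv2.minAreaRect(pts)
        z={0:0}.get(0); 
        out=[]
        for z in (18,90,100):
            b=onplane(c,cv2.boxPoints(r),z)[:,:2]; q=(b-p)@E
            out.append((z,q.mean(0).round(1).tolist(),np.round([np.linalg.norm(b[0]-b[1]),np.linalg.norm(b[1]-b[2])],0).tolist()))
        print("dark",st[i],"ang",np.round(r[2],1),out)
u,v=proj(c,[[632,147,100]])[0].astype(int); print("expected recv px",u,v)
g=cv2.resize(f[v-30:v+30,u-35:u+35].astype(np.uint8),None,fx=4,fy=4,interpolation=cv2.INTER_CUBIC)
for k in range(v-20,v+24,3): print(k,V[k,u-24:u+26:2].tolist())
```

```text
dark [226 167  31  25 384] ang 90.0 [(18, [13.2, 17.6], [69.0, 55.0]), (90, [0.3, 9.1], [65.0, 52.0]), (100, [-1.5, 8.0], [65.0, 52.0])]
dark [161 188  35  32 887] ang 90.0 [(18, [-44.8, 160.8], [79.0, 71.0]), (90, [-54.6, 144.8], [75.0, 67.0]), (100, [-56.0, 142.6], [75.0, 67.0])]
dark [300 188  30  32 722] ang 90.0 [(18, [-40.5, -150.5], [66.0, 71.0]), (90, [-50.6, -150.2], [62.0, 67.0]), (100, [-52.0, -150.1], [62.0, 67.0])]
dark [218 240  57  19 782] ang 90.0 [(18, [-146.1, 2.1], [127.0, 41.0]), (90, [-150.7, -5.5], [120.0, 38.0]), (100, [-151.3, -6.6], [119.0, 38.0])]
expected recv px 244 178
158 [120, 32, 118, 117, 49, 119, 118, 48, 110, 115, 62, 108, 118, 74, 112, 114, 92, 88, 110, 119, 63, 116, 116, 27, 114]
161 [114, 32, 119, 118, 36, 116, 113, 50, 117, 116, 49, 109, 115, 68, 113, 114, 90, 86, 115, 118, 64, 110, 109, 43, 111]
164 [114, 115, 115, 114, 117, 115, 114, 121, 116, 116, 131, 117, 115, 115, 113, 116, 106, 142, 115, 106, 124, 105, 111, 109, 111]
167 [112, 113, 115, 112, 82, 85, 99, 106, 85, 88, 78, 45, 34, 28, 47, 71, 67, 99, 75, 62, 93, 67, 90, 113, 112]
170 [115, 1
[... 507 characters left out ...]
 77, 77, 77, 70, 117, 114]
185 [73, 73, 73, 61, 49, 48, 72, 14, 20, 26, 90, 102, 101, 105, 65, 22, 22, 13, 127, 77, 76, 77, 71, 118, 113]
188 [74, 74, 72, 53, 47, 48, 49, 73, 13, 22, 24, 20, 22, 23, 24, 19, 24, 118, 74, 75, 76, 77, 69, 115, 111]
191 [72, 73, 73, 49, 44, 44, 44, 46, 45, 60, 22, 4, 7, 0, 33, 93, 66, 69, 69, 68, 69, 72, 65, 115, 114]
194 [74, 74, 74, 70, 74, 60, 32, 65, 80, 80, 79, 80, 87, 93, 90, 90, 90, 93, 146, 196, 217, 177, 85, 115, 116]
197 [73, 73, 73, 74, 74, 73, 74, 71, 72, 71, 73, 73, 73, 72, 74, 75, 76, 73, 81, 77, 103, 111, 114, 117, 116]
200 [112, 115, 100, 101, 101, 102, 115, 115, 117, 113, 116, 116, 114, 115, 106, 107, 108, 106, 117, 115, 114, 116, 118, 115, 114]
```

Run:
```python
from fit import *
c=load("top"); V=c["frame"].max(2)
p=np.array([632.3,147.3]);a=np.radians(-1.7);E=np.array([[np.cos(a),-np.sin(a)],[np.sin(a),np.cos(a)]])
w=V[172:188,232:254]; ys,xs=np.where((w>85)&(w<110)); uv=[(232+xs.mean(),172+ys.mean())]
print("disc px",uv,"recv",((onplane(c,uv,100)[:,:2]-p)@E).round(1), len(xs))
for v in (172,176,180,184): print(v,V[v,220:232].tolist(),V[v,258:272].tolist())
for u in (228,231,258,261): print(u,"top",V[160:174,u].tolist(),"bot",V[188:204,u].tolist())
d=onplane(c,[(226.2,181),(264.5,181),(261,167.0),(261,193.5)],78)[:,:2]; print("amp edges L,R,T,B",((d-p)@E).round(1).tolist())
```

```text
disc px [(np.float64(243.57954545454547), np.float64(178.5284090909091))] recv [[-0.5  2.4]] 176
172 [70, 71, 72, 73, 76, 77, 60, 71, 80, 73, 71, 56] [81, 81, 80, 78, 79, 76, 76, 61, 94, 115, 113, 111, 111, 110]
176 [74, 72, 73, 73, 74, 75, 59, 48, 48, 48, 48, 41] [77, 76, 77, 77, 77, 78, 73, 54, 95, 112, 112, 112, 113, 114]
180 [73, 73, 73, 73, 73, 74, 59, 51, 48, 49, 50, 39] [75, 78, 76, 76, 78, 79, 74, 63, 120, 117, 115, 114, 115, 113]
184 [73, 74, 74, 72, 74, 74, 62, 51, 48, 48, 49, 51] [76, 76, 77, 76, 78, 78, 70, 64, 118, 112, 111, 112, 113, 111]
228 top [46, 36, 77, 119, 117, 118, 111, 82, 74, 73, 74, 77, 80, 76] bot [47, 49, 46, 44, 170, 161, 74, 75, 74, 74, 73, 72, 101, 116, 113, 112]
231 top [114, 114, 113, 117, 110, 113, 114, 77, 76, 74, 73, 71, 56, 50] bot [49, 49, 47, 46, 93, 90, 39, 57, 76, 75, 73, 69, 100, 114, 114, 116]
258 top [118, 118, 117, 118, 106, 101, 85, 62, 79, 78, 68, 67, 81, 80] bot [75, 74, 73, 68, 158, 152, 196, 221, 136, 77, 80, 107, 115, 113, 113, 113]
261 top [119, 117, 115, 115, 125, 178, 171, 91, 78, 76, 74, 77, 78, 79] bot [77, 75, 73, 69, 160, 137, 206, 228, 149, 104, 111, 115, 116, 115, 115, 115]
amp edges L,R,T,B [[-2.5, 42.7], [-1.4, -40.9], [29.4, -32.4], [-29.0, -34.0]]
```

```bash
python3 -c "
from station import bot
print(bot.sign_off(), bot.state()['clock'])"
```

```text
the job is handed in; nothing more can be done
the job is handed in; nothing more can be done
```

The layout is built and handed in at about 29 s on the robot's clock. Every piece measured within tolerance in the last check, but hand-in reports no verdict.

I gripped and carried the knob speaker, plain speaker, amp, remote and receiver in that order. Each was lowered until the force showed contact before I released it.

The last measurements come from colour masks on the final top view, in the player's frame (x is negative towards the front, y is positive to the left):

| Piece | Measured (mm) | Target (mm) |
|---|---|---|
| Amp, centre | (0, 1) | (0, 0) |
| Receiver, centre | (0, 2), about 2 from the amp's middle | (0, 0) |
| Knob speaker, foot of front | (−77, −150) | (−80, −152) |
| Plain speaker, foot of front | (−81, +150) | (−80, +152) |
| Remote, centre | (−146, +2) | (−141, 0) |

- **Squareness:** the amp, remote and both speakers measured within about 1° of square in the earlier views, against 11° allowed.
- **Remote:** I set it about 3 mm further out on purpose, to keep the gripper clear of the player.

**What disagreed or went unchecked:**
- **Fingertips:** in the pictures they sat well above where tip_extent put them. I set the low grasps by force and sight instead.
- **Amp from the side:** one side-view reading put it about 8 mm towards the player's right. I took that as a bad corner pick, because the top view and the arm's position at release both put it in the middle.
- **Final picture:** I miscounted views and reached the limit of 16, so the final state was checked by numbers only.
- **Pieces to leave alone:** I did not measure the tape, marker or pad again; the planned paths kept clear of them and no unexpected force showed.

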